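# Wind a kitchen scale's canted levelling foot down to the table

## Robot

A 6-joint arm with a two-finger parallel gripper is mounted at the origin on a cart in front of the work surface, level with it; the furniture and walls round the work are solid. World frame = base frame: x ahead of the robot, y to its left, z up, the work surface at z = 0. Lengths are in mm, angles in rad, forces in N, time in s.
With the tool pointing down it reaches from about 350 to 775 mm from the base axis. Payload 7.3 kg.
Tool frame: the origin (TCP) lies at the very end of the fingers, on their centre line; the grasp point (between the pads) lies bot.grip_point_offset behind it (bot.grip_point_offset is the distance from the TCP to the grasp point, in mm); z points along the fingers, y is the line along which they close (so a half turn about z gives the same grasp; the last joint's range is limited). The gripper opens to 92 mm and grips with 3 to 60 N. Pads are 19 mm wide; open, the fingers measure 130 mm over their backs; the gripper's body (75 mm by 190 mm) begins 47 mm behind the grasp point.
Start: joints at [-1.404, 0.342, 1.524, -0, 1.275, -0.146], TCP at [161.578, -499.537, 226.741] pointing down, gripper open.
Joint ranges: [-2.53, 2.53], [-0.77, 2.02], [0.04, 2.7], [-1, 4.14], [0.28, 2.66], [-3.11, 3.11]. Speed limits (rad/s): [2.57, 2.57, 3.14, 3.14, 3.14, 3.14].

## Interface

Orientations are given as [roll, pitch, yaw] about the fixed x, y, z axes, in that order (R = Rz(yaw) Ry(pitch) Rx(roll)).
In Python, from plant import bot gives the robot as it stands. The module is installed in compiled form; this text tells all that it offers.
- The arm moves only by the tool carry_out, never from a script. Its argument "plan" is a list of rows, each an object of numbers: "tx", "ty", "tz": the shift along the world's x, y, z in mm; "rx", "ry", "rz": the turn, a rotation vector about the world's x, y, z in rad. A call has 1 to 12 rows; each row shifts and turns the commanded pose from where the row before left it; what a row does not reach is not made up. A row lasts 1/10 s, in which the tool goes at most 50 mm and 8.59 degrees, less where a joint would pass 70% of its speed; a pose out of reach is approached as far as the arm can. A call with a gripper value outside its range is refused whole. "gripper" is the closure, from 0 (fully open) to 1 (shut), set as the call begins (left out, the last holds). The fingers move at their own pace and stop on an object; the grip force is fixed at half the most. Time passes only in rows, so rows that do not move let the fingers close. It gives the time, the measured TCP pose, the force, the opening and the grip force at its end, in the units of the state.
- bot.get_obs(): the state, without advancing time (a new reading comes with each control period).
- bot.capture(name): name is "scene" or "top" or "wrist"; returns the picture (400x640x3 uint8, red, green, blue); there is no depth.
- bot.camera_model(name): a dict with "camera_matrix" (3x3 intrinsics, pixels), "R" (3x3) and "t" (3): a world point X has camera coordinates R X + t. Camera axes: x right, y down, z forward; pixel columns grow to the right and rows downward; lengths in mm; the calibration is good to about 2 mm. A picture is of the moment at which its call begins: read the wrist's pose just before it. camera_model takes no time and is no camera call; for the wrist camera it gives the pose at the moment of the call.
- bot.close_job(): hands the job in; it is judged then, once.
The state is a dict: "time": time; "joint_positions": joint angles; "dq": joint speeds; "tau": joint torques, N m; "tool_pos": TCP position; "tcp_rot": TCP orientation; "contact_force": force on the tool from outside, world axes, zero at the start; "moment": the same for the moment, N m; "grip_width": finger opening in mm; "finger_force": force on a finger pad.
Only numpy, scipy, OpenCV 4.12 (cv2) and the standard library are available. Lean on these libraries where they do the work, as an engineer would, in place of code of your own. Each camera call takes 0.05 s, during which the arm holds its last target. There are 200 camera calls.

## Task

The counter scale rocks because its front levelling foot is wound up clear of the table. Move the one container that stands in front of the foot's red knob onto the tray, upright, then turn the knob clockwise until the rubber tip just bears lightly on the table, without jacking the scale up. Leave the scale, the mixing bowl on it and the other two containers where they are, and let go of everything.

Things in the scene. Friction and masses are not known exactly. Their poses are not given: they have to be found in the camera images.
- scale: White counter scale, loose, 4 kg: base 160 x 200 mm (x, y), 63 mm high, steel pan 180 x 215 mm, its top 82 mm up. Origin: centre of its underside, at table height. Its front, with display and levelling foot, faces its -x. It stands on three fixed feet, two at the back, one front left (+y); the levelling foot is at front right. More than about 10 N on that foot lifts the scale.
- knob (a point): Centre of the red fluted knob of the levelling foot, 34 mm diameter (37 over the flutes), 22 mm long. The point's z is the screw axis, up out of the knob: it leans 30 degrees from vertical towards the scale's front (-x). With the tip just touching the table this point is 83 mm up; at the start it is 3 to 9 mm higher. A steel sleeve of 30 mm diameter ends 14 to 24 mm below the knob's underside.
- knob_part (a joint): Angle of the red knob, rad, from 0 (foot wound fully up) to 6.5, growing clockwise seen from above the knob. Knob, stem and tip move down the axis together, 2.55 mm per rad (16 mm a turn). The tip meets the table at 3.93. Light to turn (0.05 N m), stays where it is left.
- foot_tip: Soft rubber ball of 9 mm radius at the lower end of the levelling foot; origin at the ball's centre, so it touches the table when the origin is 9 mm up. 85 mm below the knob's centre along the screw axis when unloaded. The rubber gives about 1 mm along the axis for each 3 N, at most 4 mm. Rightly set it is squashed by 0.5 to 2.5 mm.
- bowl: Steel mixing bowl, 216 mm across the rim, 121 mm high, with a strap handle at its back, standing on the scale's pan; its rim, 0.2 m above the table, overhangs the front of the scale. Origin: on its underside, 15 mm from the bowl's centre towards the handle.
- red_jar_mid (a point): Glass spice jar with a red cap, 46 mm diameter, 96 mm high; the point is its centre, half-way up; z is its axis, up.
- salt_mid (a point): Salt shaker, clear glass with a grey domed top, 44 mm diameter, 90 mm high; the point is its centre, half-way up; z is its axis, up.
- white_pot_mid (a point): White plastic pot with a white lid, 52 mm diameter, 82 mm high; the point is its centre, half-way up; z is its axis, up. One of these three containers, any of them, stands 60 to 80 mm in front of the knob; the other two flank the scale.
- tray_floor (a point): Grey tray, 270 x 125 mm (its x, y), fixed on the table, rim 14 mm high and 5 mm thick; the point is the centre of its inner floor, 6 mm above the table.
Not all that is in view belongs to the job. What is shaped like the part that bears white_pot_mid but green is not meant.

How it is judged (in metres and radians):
On the way, in this order (a step that is already met when the one before it is completed fails the run):
1. the container that stood in front of the knob stands upright on the tray, let go (((x of red_jar_mid in the frame of tray_floor between -0.125 and 0.125 m and y of red_jar_mid in the frame of tray_floor between -0.055 and 0.055 m and z of red_jar_mid in the frame of tray_floor below 0.054 m and angle between each of red_jar_mid, salt_mid, white_pot_mid's own z axis and vertical below 0.1 rad and distance of each of salt_mid, white_pot_mid from where it was at the start of the episode below 0.025 m and horizontal distance between each of salt_mid, white_pot_mid and knob above 0.1 m and linear speed of red_jar below 0.02 m/s and contact force between red_jar and the fingers below 0.1 N) or (x of salt_mid in the frame of tray_floor between -0.125 and 0.125 m and y of salt_mid in the frame of tray_floor between -0.055 and 0.055 m and z of salt_mid in the frame of tray_floor below 0.051 m and angle between each of salt_mid, red_jar_mid, white_pot_mid's own z axis and vertical below 0.1 rad and distance of each of red_jar_mid, white_pot_mid from where it was at the start of the episode below 0.025 m and horizontal distance between each of red_jar_mid, white_pot_mid and knob above 0.1 m and linear speed of salt below 0.02 m/s and contact force between salt and the fingers below 0.1 N) or (x of white_pot_mid in the frame of tray_floor between -0.125 and 0.125 m and y of white_pot_mid in the frame of tray_floor between -0.055 and 0.055 m and z of white_pot_mid in the frame of tray_floor below 0.047 m and angle between each of white_pot_mid, red_jar_mid, salt_mid's own z axis and vertical below 0.1 rad and distance of each of red_jar_mid, salt_mid from where it was at the start of the episode below 0.025 m and horizontal distance between each of red_jar_mid, salt_mid and knob above 0.1 m and linear speed of white_pot below 0.02 m/s and contact force between white_pot and the fingers below 0.1 N))), for 0.2 s.
2. the foot's rubber tip bears on the table and the scale is level (contact force between foot_tip and anything else between 0.4 and 9 N and angle between scale's own z axis and vertical below 0.008 rad), for 0.2 s.
At the end, for the whole second after the job is handed in: The blocking container is upright on the tray; the other two upright, moved under 25 mm; none within 100 mm of the knob. Tip bears on the table with 0.4 to 9 N, scale level within 0.008 rad and moved under 30 mm, bowl upright within 40 mm of the scale's centre; all at rest (all of step 2 and ((x of red_jar_mid in the frame of tray_floor between -0.125 and 0.125 m and y of red_jar_mid in the frame of tray_floor between -0.055 and 0.055 m and z of red_jar_mid in the frame of tray_floor below 0.054 m and angle between each of red_jar_mid, salt_mid, white_pot_mid's own z axis and vertical below 0.1 rad and distance of each of salt_mid, white_pot_mid from where it was at the start of the episode below 0.025 m and horizontal distance between each of salt_mid, white_pot_mid and knob above 0.1 m) or (x of salt_mid in the frame of tray_floor between -0.125 and 0.125 m and y of salt_mid in the frame of tray_floor between -0.055 and 0.055 m and z of salt_mid in the frame of tray_floor below 0.051 m and angle between each of salt_mid, red_jar_mid, white_pot_mid's own z axis and vertical below 0.1 rad and distance of each of red_jar_mid, white_pot_mid from where it was at the start of the episode below 0.025 m and horizontal distance between each of red_jar_mid, white_pot_mid and knob above 0.1 m) or (x of white_pot_mid in the frame of tray_floor between -0.125 and 0.125 m and y of white_pot_mid in the frame of tray_floor between -0.055 and 0.055 m and z of white_pot_mid in the frame of tray_floor below 0.047 m and angle between each of white_pot_mid, red_jar_mid, salt_mid's own z axis and vertical below 0.1 rad and distance of each of red_jar_mid, salt_mid from where it was at the start of the episode below 0.025 m and horizontal distance between each of red_jar_mid, salt_mid and knob above 0.1 m)) and distance of scale from where it was at the start of the episode below 0.03 m and horizontal distance between bowl and scale below 0.04 m and angle between bowl's own z axis and vertical below 0.1 rad and linear speed of scale below 0.01 m/s and velocity of joint knob_part below 0.05 rad/s); the robot touches nothing.
It fails at once if the scale is lifted or tipped (angle between scale's own z axis and vertical above 0.03 rad).
It fails at once if a container is knocked over (angle between any of red_jar_mid, salt_mid, white_pot_mid's own z axis and vertical above 0.6 rad).
It fails at once if the bowl is tipped (angle between bowl's own z axis and vertical above 0.3 rad).
It also fails if it takes over 64 s, if anything falls off the work surface, if the arm or the gripper's body presses on something with over 40 N, if the wrist force passes 120 N, or if a joint passes its speed limit or range.

## Working session

There is one attempt and no reset: what is moved stays moved. The work goes in short steps, Python scripts to look and compute and a tool call to move; the robot and the scene stay as the last step left them, time stands still between calls to the robot, and variables do not carry over. Pictures are saved under pics/ and viewed, at most 10 in all, crops included, and the job is handed in when it is done.

Besides the shell and the picture viewer there is one more tool, called by a JSON object that holds its "op" and its "data", one argument or row to a line. carry_out: Moves the arm, as the interface text tells. Its arguments: {"type":"object","properties":{"plan":{"type":"array"},"gripper":{"type":"number"}},"required":["plan"]}

```bash
mkdir -p pics
python3 - <<'E'
from plant import bot
import cv2,numpy as np
print(bot.grip_point_offset); o=bot.get_obs(); print(o)
for n in("scene","top"):
    p=bot.capture(n); cv2.imwrite(f"pics/{n}0.png",p[:,:,::-1]); m=bot.camera_model(n); print(n,{k:np.round(v,3).tolist() for k,v in m.items()})
E
```

```text
18.8
{'time': 0.0, 'joint_positions': array([-1.40399518e+00,  3.42704274e-01,  1.52501378e+00,  1.23608483e-05,
        1.27539047e+00, -1.46030847e-01]), 'dq': array([ 0.00049091, -0.00047802,  0.00072819, -0.0008594 , -0.00036332,
       -0.00107872]), 'tau': array([ 2.86857801e-03, -4.31238019e+01, -2.44221675e+01,  7.20128207e-02,
        5.58935059e-02, -1.22473562e-04]), 'tool_pos': array([ 161.51282669, -499.11485555,  226.05566507]), 'tcp_rot': array([-3.14009463e+00, -2.32272769e-04,  3.12828212e-01]), 'contact_force': array([ 0.55376832,  0.20300834, -0.74114046]), 'moment': array([ 0.02098111, -0.00581435, -0.01727265]), 'finger_force': 0.0, 'grip_width': 91.90773654414484}
scene {'camera_matrix': [[375.028, 0.0, 318.136], [0.0, 375.028, 195.685], [0.0, 0.0, 1.0]], 'R': [[-0.753, -0.658, -0.013], [-0.505, 0.591, -0.629], [0.422, -0.467, -0.778]], 't': [451.098, 312.612, 836.718]}
top {'camera_matrix': [[479.299, 0.0, 326.703], [0.0, 479.299, 197.996], [0.0, 0.0, 1.0]], 'R': [[-0.027, -1.0, 0.006], [-0.997, 0.026, -0.073], [0.073, -0.008, -0.997]], 't': [56.373, 563.408, 1439.169]}
```

View pics/scene0.png

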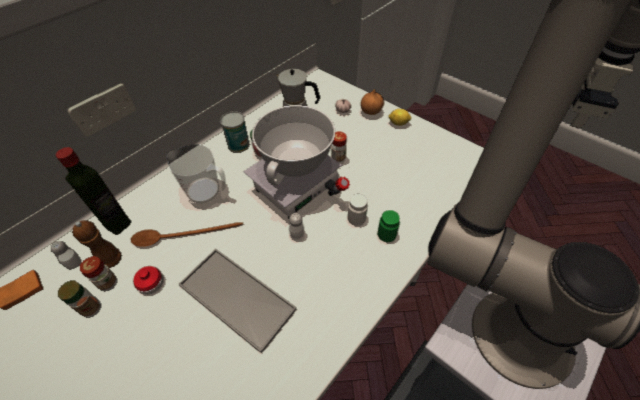

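View pics/top0.png

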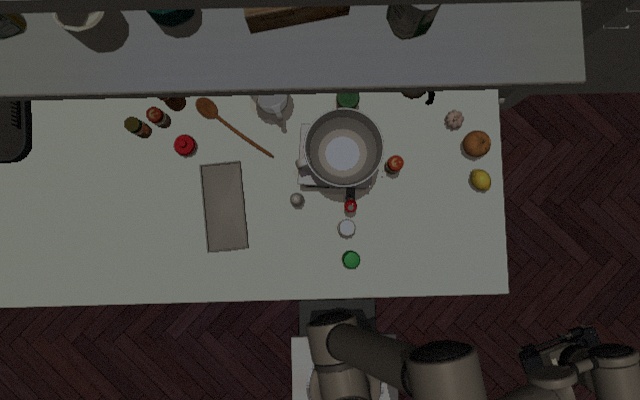

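The scene shows the white pot at scene (358,209) / top (347,228), directly in front of the red knob at scene (343,184) / top (350,206). The red jar at top (395,163) and the salt at top (297,200) flank the scale, and the tray is at top (225,207).

Candidates that could be confused:
- Pot: white pot at top (347,228), green pot decoy at (351,260).
- Knob: red knob at (350,206), red lid at (185,145), red jar caps at (395,163) and (157,116).

I choose the white pot and the knob joined to the scale, and check them in one close crop.

```bash
cat > h.py <<'E'
import numpy as np,cv2
from plant import bot
def ray(n,px,m=None):
    m=m or bot.camera_model(n); R=np.array(m['R']);t=np.array(m['t']);K=np.array(m['camera_matrix'])
    d=R.T@np.linalg.solve(K,[*px,1.]); return -R.T@t,d/np.linalg.norm(d)
def plane(n,px,z,m=None):
    c,d=ray(n,px,m); return c+d*(z-c[2])/d[2]
def tri(rays):
    A=sum(np.eye(3)-np.outer(d,d) for c,d in rays); b=sum((np.eye(3)-np.outer(d,d))@c for c,d in rays)
    X=np.linalg.solve(A,b); return X,[np.linalg.norm(np.cross(X-c,d)) for c,d in rays]
def proj(n,X,m=None):
    m=m or bot.camera_model(n); p=np.array(m['camera_matrix'])@(np.array(m['R'])@X+np.array(m['t'])); return p[:2]/p[2]
def blobs(img,lo,hi,roi=None,amin=15):
    h=cv2.cvtColor(img,cv2.COLOR_RGB2HSV); k=cv2.inRange(h,np.array(lo),np.array(hi))
    if lo[0]==0: k|=cv2.inRange(h,np.array([170,*lo[1:]]),np.array([180,*hi[1:]]))
    if roi: z=np.zeros_like(k); x0,y0,x1,y1=roi; z[y0:y1,x0:x1]=k[y0:y1,x0:x1]; k=z
    n,l,s,c=cv2.connectedComponentsWithStats(k)
    return [(s[i].tolist(),c[i].round(1).tolist()) for i in range(1,n) if s[i][4]>=amin]
E
python3 - <<'E'
from h import *
T=cv2.imread('pics/top0.png')[:,:,::-1];S=cv2.imread('pics/scene0.png')[:,:,::-1]
a=cv2.resize(T[95:275,275:415],None,fx=3,fy=3,interpolation=2);b=cv2.resize(S[130:265,240:370],None,fx=3,fy=4,interpolation=2)
cv2.imwrite('pics/c1.png',np.hstack([a,b])[:,:,::-1])
print('Tred',blobs(T,(0,120,60),(9,255,255),(280,90,420,290),8));print('Sred',blobs(S,(0,120,60),(9,255,255),(240,100,400,260),8))
for z in (0,92): print(z,plane('top',(350,206),z))
print('pot',plane('top',(347,228),82),plane('scene',(358,201),82))
print('tray corners',[plane('top',p,14).round() for p in((202,163),(240,162),(247,248),(208,251))])
print('salt',plane('top',(297,200),85),'jar',plane('top',(395,163),96))
E
```

```text
Tred [([388, 156, 16, 15, 135], [395.9, 162.8]), ([345, 199, 12, 13, 85], [350.2, 205.3])]
Sred [([333, 132, 13, 11, 95], [340.0, 137.1]), ([335, 177, 15, 13, 107], [341.7, 182.9])]
0 [539.56066486 -29.81636067   0.        ]
92 [534.50210603 -24.68205961  92.        ]
pot [471.3306365  -14.60567097  82.        ] [472.17278459 -14.42531046  82.        ]
tray corners [array([683., 421.,  14.]), array([683., 305.,  14.]), array([419., 287.,  14.]), array([414., 405.,  14.])]
salt [556.39332811 128.53391076  85.        ] jar [ 655.90023933 -158.94065242   96.        ]
```

View pics/c1.png

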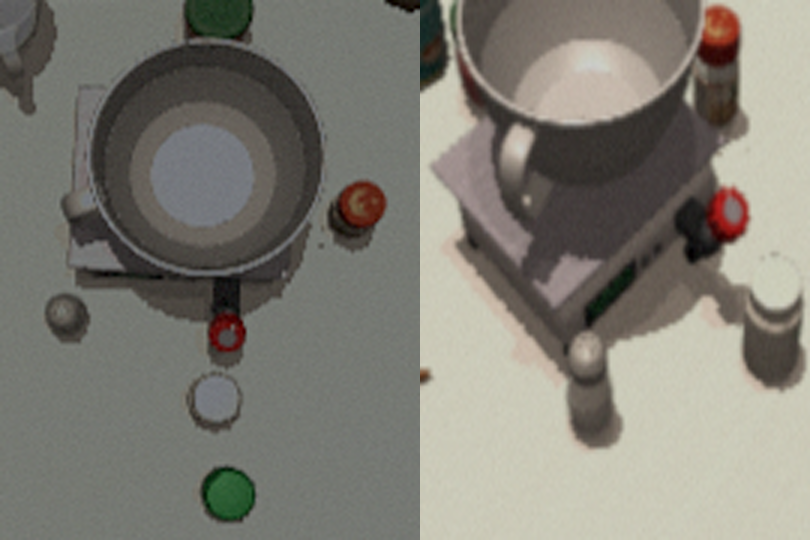

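The crop confirms it: the white pot (crop 215,398) stands right in front of the red knob (crop 228,330), and the green pot (crop 228,493) is farther out. The two views agree on the pot at about (471.5, -14.5). Moving over the pot now.

{"op": "carry_out", "data": {
  "plan": [
    {"tx":25.8,"ty":40.4,"rz":-0.026},
    {"tx":25.8,"ty":40.4,"rz":-0.026},
    {"tx":25.8,"ty":40.4,"rz":-0.026},
    {"tx":25.8,"ty":40.4,"rz":-0.026},
    {"tx":25.8,"ty":40.4,"rz":-0.026},
    {"tx":25.8,"ty":40.4,"rz":-0.026},
    {"tx":25.8,"ty":40.4,"rz":-0.026},
    {"tx":25.8,"ty":40.4,"rz":-0.026},
    {"tx":25.8,"ty":40.4,"rz":-0.026},
    {"tx":25.8,"ty":40.4,"rz":-0.026},
    {"tx":25.8,"ty":40.4,"rz":-0.026},
    {"tx":25.8,"ty":40.4,"rz":-0.026}
  ],
  "gripper": 0
}}

```text
invalid input at $.plan[0]: expected keys tx, ty, tz, rx, ry, rz
```

Run:
```python
from h import *
o=bot.get_obs();print(o['time'],o['tool_pos'],o['tcp_rot'],o['joint_positions'].round(3))
m=bot.camera_model('wrist');p=bot.capture('wrist');cv2.imwrite('pics/w0.png',p[:,:,::-1])
print({k:np.round(v,2).tolist() for k,v in m.items()})
print('pot proj',proj('wrist',np.array([471.5,-14.5,82]),m),'knob',proj('wrist',np.array([534.5,-23.5,90]),m))
```

```text
0.1 [ 161.51558448 -499.17391242  226.13505126] [-3.14027164e+00 -2.00027176e-04  3.12800200e-01] [-1.404  0.343  1.525  0.     1.275 -0.146]
{'camera_matrix': [[339.53, 0.0, 320.67], [0.0, 339.53, 202.99], [0.0, 0.0, 1.0]], 'R': [[0.31, -0.95, -0.0], [-0.92, -0.3, 0.25], [-0.24, -0.08, -0.97]], 't': [-521.98, -31.16, 389.47]}
pot proj [-301.3365565  -551.06460072] knob [-325.7124475  -748.60778923]
```

View pics/w0.png

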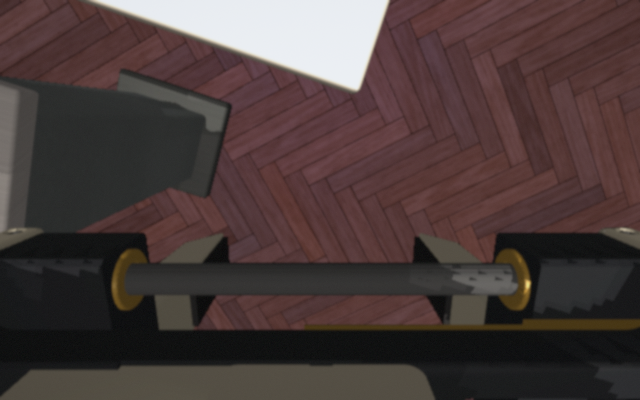

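The move was refused because every row needs all six keys. The wrist view shows only the floor and the table corner (360,90). Repeating the move with full rows.

{"op": "carry_out", "data": {
  "plan": [
    {"tx":25.8,"ty":40.4,"tz":0,"rx":0,"ry":0,"rz":-0.026},
    {"tx":25.8,"ty":40.4,"tz":0,"rx":0,"ry":0,"rz":-0.026},
    {"tx":25.8,"ty":40.4,"tz":0,"rx":0,"ry":0,"rz":-0.026},
    {"tx":25.8,"ty":40.4,"tz":0,"rx":0,"ry":0,"rz":-0.026},
    {"tx":25.8,"ty":40.4,"tz":0,"rx":0,"ry":0,"rz":-0.026},
    {"tx":25.8,"ty":40.4,"tz":0,"rx":0,"ry":0,"rz":-0.026},
    {"tx":25.8,"ty":40.4,"tz":0,"rx":0,"ry":0,"rz":-0.026},
    {"tx":25.8,"ty":40.4,"tz":0,"rx":0,"ry":0,"rz":-0.026},
    {"tx":25.8,"ty":40.4,"tz":0,"rx":0,"ry":0,"rz":-0.026},
    {"tx":25.8,"ty":40.4,"tz":0,"rx":0,"ry":0,"rz":-0.026},
    {"tx":25.8,"ty":40.4,"tz":0,"rx":0,"ry":0,"rz":-0.026},
    {"tx":25.8,"ty":40.4,"tz":0,"rx":0,"ry":0,"rz":-0.026}
  ],
  "gripper": 0
}}

```text
time: 1.35
tool_pos: [471.8, -12.7, 226.7]
tcp_rot: [3.141, -0.0, 0.0]
contact_force: [1.0, -1.3, 0.0]
grip_width: 91.4
finger_force: 0.0
```

Run:
```python
from h import *
o=bot.get_obs();print(o['time'],o['tool_pos'],o['tcp_rot'],o['joint_positions'].round(3))
m=bot.camera_model('wrist');p=bot.capture('wrist');cv2.imwrite('pics/w1.png',p[:,:,::-1])
print('pot proj',proj('wrist',np.array([471.5,-14.5,82]),m),'knob',proj('wrist',np.array([534.5,-23.5,90]),m))
print(blobs(p,(0,120,60),(9,255,255),None,50))
```

```text
1.35 [471.8394535  -12.72688992 226.7216791 ] [ 3.14136151e+00 -5.41019900e-05  2.13377875e-05] [-0.189  0.245  1.662 -0.     1.234  1.381]
pot proj [324.99436225 190.89303506] knob [336.02231473 119.84340637]
[([316, 92, 41, 48, 1150], [335.8, 113.0])]
```

View pics/w1.png

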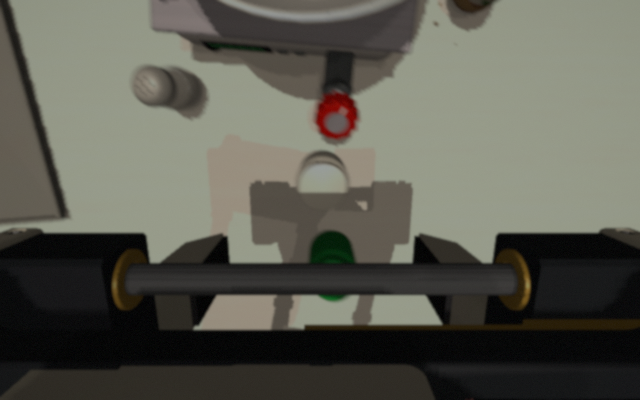

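The wrist view shows the pot lid at about (323,185) against a predicted (325,191), and the knob at (336,113). The camera sits on the gripper's +x side, close to the bowl rim. I will turn half round so that it faces away from the bowl.

{"op": "carry_out", "data": {
  "plan": [
    {"tx":0,"ty":0,"tz":0,"rx":0,"ry":0,"rz":0.1428},
    {"tx":0,"ty":0,"tz":0,"rx":0,"ry":0,"rz":0.1428},
    {"tx":0,"ty":0,"tz":0,"rx":0,"ry":0,"rz":0.1428},
    {"tx":0,"ty":0,"tz":0,"rx":0,"ry":0,"rz":0.1428},
    {"tx":0,"ty":0,"tz":0,"rx":0,"ry":0,"rz":0.1428},
    {"tx":0,"ty":0,"tz":0,"rx":0,"ry":0,"rz":0.1428},
    {"tx":0,"ty":0,"tz":0,"rx":0,"ry":0,"rz":0.1428},
    {"tx":0,"ty":0,"tz":0,"rx":0,"ry":0,"rz":0.1428},
    {"tx":0,"ty":0,"tz":0,"rx":0,"ry":0,"rz":0.1428},
    {"tx":0,"ty":0,"tz":0,"rx":0,"ry":0,"rz":0.1428},
    {"tx":0,"ty":0,"tz":0,"rx":0,"ry":0,"rz":0.1428}
  ]
}}

```text
time: 2.5
tool_pos: [471.0, -14.8, 226.5]
tcp_rot: [-3.141, -0.0, 1.578]
contact_force: [-0.2, -0.2, 0.3]
grip_width: 91.6
finger_force: 0.0
```

{"op": "carry_out", "data": {
  "plan": [
    {"tx":0,"ty":0,"tz":0,"rx":0,"ry":0,"rz":0.1428},
    {"tx":0,"ty":0,"tz":0,"rx":0,"ry":0,"rz":0.1428},
    {"tx":0,"ty":0,"tz":0,"rx":0,"ry":0,"rz":0.1428},
    {"tx":0,"ty":0,"tz":0,"rx":0,"ry":0,"rz":0.1428},
    {"tx":0,"ty":0,"tz":0,"rx":0,"ry":0,"rz":0.1428},
    {"tx":0,"ty":0,"tz":0,"rx":0,"ry":0,"rz":0.1428},
    {"tx":0,"ty":0,"tz":0,"rx":0,"ry":0,"rz":0.1428},
    {"tx":0,"ty":0,"tz":0,"rx":0,"ry":0,"rz":0.1428},
    {"tx":0,"ty":0,"tz":0,"rx":0,"ry":0,"rz":0.1428},
    {"tx":0,"ty":0,"tz":0,"rx":0,"ry":0,"rz":0.1428},
    {"tx":0,"ty":-1.5,"tz":0,"rx":0,"ry":0,"rz":0.1428}
  ]
}}

```text
time: 3.6
tool_pos: [471.0, -16.2, 226.5]
tcp_rot: [3.141, -0.001, -3.135]
contact_force: [0.6, 0.1, 0.4]
grip_width: 91.9
finger_force: 0.0
```

{"op": "carry_out", "data": {
  "plan": [
    {"tx":0,"ty":0,"tz":-40,"rx":0,"ry":0,"rz":0},
    {"tx":0,"ty":0,"tz":-40,"rx":0,"ry":0,"rz":0},
    {"tx":0,"ty":0,"tz":-40,"rx":0,"ry":0,"rz":0},
    {"tx":0,"ty":0,"tz":-30,"rx":0,"ry":0,"rz":0},
    {"tx":0,"ty":0,"tz":-20,"rx":0,"ry":0,"rz":0},
    {"tx":0,"ty":0,"tz":-11,"rx":0,"ry":0,"rz":0},
    {"tx":0,"ty":0,"tz":0,"rx":0,"ry":0,"rz":0}
  ]
}}

```text
time: 4.3
tool_pos: [470.3, -16.1, 44.6]
tcp_rot: [3.141, -0.003, -3.141]
contact_force: [-0.7, -0.5, 0.2]
grip_width: 91.9
finger_force: 0.0
```

Closing on the pot; half force on a light pot should hold it.

{"op": "carry_out", "data": {
  "plan": [
    {"tx":0,"ty":0,"tz":0,"rx":0,"ry":0,"rz":0},
    {"tx":0,"ty":0,"tz":0,"rx":0,"ry":0,"rz":0},
    {"tx":0,"ty":0,"tz":0,"rx":0,"ry":0,"rz":0},
    {"tx":0,"ty":0,"tz":0,"rx":0,"ry":0,"rz":0},
    {"tx":0,"ty":0,"tz":0,"rx":0,"ry":0,"rz":0},
    {"tx":0,"ty":0,"tz":0,"rx":0,"ry":0,"rz":0},
    {"tx":0,"ty":0,"tz":0,"rx":0,"ry":0,"rz":0},
    {"tx":0,"ty":0,"tz":0,"rx":0,"ry":0,"rz":0}
  ],
  "gripper": 1
}}

```text
time: 5.1
tool_pos: [471.3, -16.2, 46.0]
tcp_rot: [3.141, 0.0, -3.141]
contact_force: [-1.3, 1.5, 5.6]
grip_width: 51.0
finger_force: 30.0
```

{"op": "carry_out", "data": {
  "plan": [
    {"tx":0,"ty":0,"tz":20,"rx":0,"ry":0,"rz":0},
    {"tx":0,"ty":0,"tz":40,"rx":0,"ry":0,"rz":0},
    {"tx":0,"ty":0,"tz":40,"rx":0,"ry":0,"rz":0},
    {"tx":0,"ty":10,"tz":30,"rx":0,"ry":0,"rz":0},
    {"tx":0,"ty":30,"tz":0,"rx":0,"ry":0,"rz":0},
    {"tx":0,"ty":40,"tz":0,"rx":0,"ry":0,"rz":0},
    {"tx":0,"ty":40,"tz":0,"rx":0,"ry":0,"rz":0},
    {"tx":0,"ty":40,"tz":0,"rx":0,"ry":0,"rz":0},
    {"tx":10,"ty":40,"tz":0,"rx":0,"ry":0,"rz":0},
    {"tx":15,"ty":40,"tz":0,"rx":0,"ry":0,"rz":0},
    {"tx":15,"ty":40,"tz":0,"rx":0,"ry":0,"rz":0},
    {"tx":15,"ty":40,"tz":0,"rx":0,"ry":0,"rz":0}
  ]
}}

```text
time: 6.3
tool_pos: [526.2, 305.4, 175.1]
tcp_rot: [-3.141, -0.001, -3.141]
contact_force: [0.8, -0.0, -0.7]
grip_width: 51.4
finger_force: 30.0
```

{"op": "carry_out", "data": {
  "plan": [
    {"tx":0,"ty":30,"tz":0,"rx":0,"ry":0,"rz":0},
    {"tx":0,"ty":18,"tz":0,"rx":0,"ry":0,"rz":0},
    {"tx":0,"ty":0,"tz":-30,"rx":0,"ry":0,"rz":0},
    {"tx":0,"ty":0,"tz":-40,"rx":0,"ry":0,"rz":0},
    {"tx":0,"ty":0,"tz":-30,"rx":0,"ry":0,"rz":0},
    {"tx":0,"ty":0,"tz":-15,"rx":0,"ry":0,"rz":0},
    {"tx":0,"ty":0,"tz":0,"rx":0,"ry":0,"rz":0}
  ]
}}

```text
time: 7.0
tool_pos: [524.2, 350.7, 57.2]
tcp_rot: [-3.139, -0.006, -3.141]
contact_force: [0.3, 0.0, -1.9]
grip_width: 51.5
finger_force: 30.0
```

Run:
```python
from h import *
o=bot.get_obs();print(o['time'],o['tool_pos'],o['tcp_rot'],o['contact_force'],o['joint_positions'].round(3))
a=bot.capture('top');b=bot.capture('scene')
cv2.imwrite('pics/p2.png',np.hstack([cv2.resize(a[120:290,190:420],None,fx=2,fy=2),cv2.resize(b[110:360,170:370],None,fx=1.7,fy=1.36)])[:,:,::-1])
cv2.imwrite('pics/top1.png',a[:,:,::-1]);cv2.imwrite('pics/scene1.png',b[:,:,::-1])
print('Tred',blobs(a,(0,120,60),(9,255,255),(280,90,420,290),8));print('Sred',blobs(b,(0,120,60),(9,255,255),(240,100,400,260),8))
```

```text
7.0 [524.20274365 350.71966393  57.2442954 ] [-3.13855592 -0.00605733 -3.14077017] [ 0.32720501  0.01009949 -1.86106152] [ 0.468  0.7    1.409  0.     1.039 -1.103]
Tred [([388, 156, 15, 15, 136], [395.9, 162.9]), ([345, 200, 12, 12, 85], [350.1, 205.3])]
Sred [([254, 147, 4, 7, 11], [255.9, 150.0])]
```

View pics/p2.png

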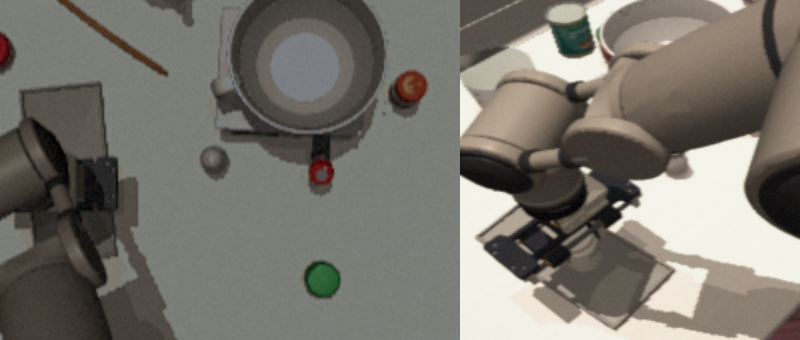

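The pot is held over the tray (crop around (70,190)), inside the rims, and the salt, jar and scale are undisturbed. Lowering the last 5 mm, then opening.

{"op": "carry_out", "data": {
  "plan": [
    {"tx":0,"ty":0,"tz":-2,"rx":0,"ry":0,"rz":0},
    {"tx":0,"ty":0,"tz":-2,"rx":0,"ry":0,"rz":0},
    {"tx":0,"ty":0,"tz":-1,"rx":0,"ry":0,"rz":0},
    {"tx":0,"ty":0,"tz":0,"rx":0,"ry":0,"rz":0},
    {"tx":0,"ty":0,"tz":0,"rx":0,"ry":0,"rz":0}
  ]
}}

```text
time: 7.6
tool_pos: [526.2, 351.8, 56.0]
tcp_rot: [3.141, 0.0, -3.141]
contact_force: [0.4, 0.2, -1.8]
grip_width: 51.2
finger_force: 30.0
```

{"op": "carry_out", "data": {
  "plan": [
    {"tx":0,"ty":0,"tz":-2,"rx":0,"ry":0,"rz":0},
    {"tx":0,"ty":0,"tz":-1.5,"rx":0,"ry":0,"rz":0},
    {"tx":0,"ty":0,"tz":0,"rx":0,"ry":0,"rz":0},
    {"tx":0,"ty":0,"tz":0,"rx":0,"ry":0,"rz":0}
  ]
}}

```text
time: 8.0
tool_pos: [526.1, 351.8, 52.2]
tcp_rot: [3.142, -0.0, -3.141]
contact_force: [0.2, -0.3, -0.8]
grip_width: 51.1
finger_force: 30.0
```

{"op": "carry_out", "data": {
  "plan": [
    {"tx":0,"ty":0,"tz":-0.4,"rx":0,"ry":0,"rz":0},
    {"tx":0,"ty":0,"tz":0,"rx":0,"ry":0,"rz":0}
  ]
}}

```text
time: 8.2
tool_pos: [526.2, 351.7, 52.1]
tcp_rot: [3.142, 0.0, -3.141]
contact_force: [-1.1, -1.1, 1.1]
grip_width: 51.4
finger_force: 30.0
```

{"op": "carry_out", "data": {
  "plan": [
    {"tx":0,"ty":0,"tz":0,"rx":0,"ry":0,"rz":0},
    {"tx":0,"ty":0,"tz":0,"rx":0,"ry":0,"rz":0},
    {"tx":0,"ty":0,"tz":0,"rx":0,"ry":0,"rz":0},
    {"tx":0,"ty":0,"tz":0,"rx":0,"ry":0,"rz":0},
    {"tx":0,"ty":0,"tz":0,"rx":0,"ry":0,"rz":0},
    {"tx":0,"ty":0,"tz":0,"rx":0,"ry":0,"rz":0},
    {"tx":0,"ty":0,"tz":20,"rx":0,"ry":0,"rz":0},
    {"tx":0,"ty":0,"tz":40,"rx":0,"ry":0,"rz":0},
    {"tx":0,"ty":0,"tz":40,"rx":0,"ry":0,"rz":0},
    {"tx":0,"ty":0,"tz":40,"rx":0,"ry":0,"rz":0},
    {"tx":-10,"ty":-10,"tz":30,"rx":0,"ry":0,"rz":0}
  ],
  "gripper": 0
}}

```text
time: 9.3
tool_pos: [517.1, 342.5, 224.5]
tcp_rot: [3.14, 0.003, -3.14]
contact_force: [0.3, -0.4, -0.5]
grip_width: 91.8
finger_force: 0.0
```

Run:
```python
from h import *
T=cv2.imread('pics/top0.png')[:,:,::-1]
tp=lambda u,v:plane('top',(u,v),82)
fl,fr,bl=tp(297.7,183.3),tp(370,187.7),tp(301,124)
print('pan',fl,fr,bl); d=fl-fr; print('yaw front',np.arctan2(-d[0],d[1])); d=bl-fl; print('yaw side',np.arctan2(d[1],d[0]), np.linalg.norm(fl-fr),np.linalg.norm(bl-fl))
r=tri([ray('top',(350.2,205.3)),ray('scene',(341.7,182.9))]);print('knob tri',r)
# bowl rim: circle fit by eye from crop
print('rim centre',plane('top',(275+207/3,95+157/3),203),'front',plane('top',(275+207/3,95+273/3),203))
# wine pan corner check in wrist view w1 later
```

```text
pan [605.45358969 125.57795496  82.        ] [587.05729268 -85.29871492  82.        ] [780.89281338 111.96943376  82.        ]
yaw front -0.08701693572220585
yaw side -0.07741328072906146 211.67757000399845 175.96622703693657
knob tri (array([536.17084855, -25.10666462,  96.7670915 ]), [np.float64(0.09141166782599812), np.float64(0.09141166782596513)])
rim centre [686.48038198  -7.12183062 203.        ] front [582.24794152  -4.08241202 203.        ]
```

Scale yaw is about -0.082 and the pan size checks (212 x 176). The bowl rim front is at x≈582, leaving good clearance. Moving to a tilted view pose in front of the knob, on its axis.

{"op": "carry_out", "data": {
  "plan": [
    {"tx":-4,"ty":-30,"tz":0,"rx":0,"ry":0,"rz":-0.082},
    {"tx":-4,"ty":-30,"tz":0,"rx":-0.0039,"ry":-0.0474,"rz":0},
    {"tx":-4,"ty":-30,"tz":0,"rx":-0.0039,"ry":-0.0474,"rz":0},
    {"tx":-4,"ty":-30,"tz":0,"rx":-0.0039,"ry":-0.0474,"rz":0},
    {"tx":-4,"ty":-30,"tz":-2,"rx":-0.0039,"ry":-0.0474,"rz":0},
    {"tx":-4,"ty":-30,"tz":-2,"rx":-0.0039,"ry":-0.0474,"rz":0},
    {"tx":-4,"ty":-30,"tz":-3,"rx":-0.0039,"ry":-0.0474,"rz":0},
    {"tx":-4,"ty":-30,"tz":-3,"rx":-0.0039,"ry":-0.0474,"rz":0},
    {"tx":-4,"ty":-30,"tz":-3,"rx":-0.0039,"ry":-0.0474,"rz":0},
    {"tx":-4,"ty":-30,"tz":-3,"rx":-0.0039,"ry":-0.0474,"rz":0},
    {"tx":-4,"ty":-30,"tz":-3,"rx":-0.0039,"ry":-0.0474,"rz":0},
    {"tx":-4,"ty":-31,"tz":-3,"rx":-0.0039,"ry":-0.0474,"rz":0}
  ]
}}

```text
time: 10.5
tool_pos: [467.8, -20.3, 200.2]
tcp_rot: [-3.14, 0.526, 3.061]
contact_force: [0.7, 0.9, -0.2]
grip_width: 91.9
finger_force: 0.0
```

{"op": "carry_out", "data": {
  "plan": [
    {"tx":0,"ty":0,"tz":0,"rx":0,"ry":0,"rz":0},
    {"tx":0,"ty":0,"tz":0,"rx":0,"ry":0,"rz":0}
  ]
}}

```text
time: 10.7
tool_pos: [468.0, -20.0, 200.1]
tcp_rot: [3.141, 0.523, 3.057]
contact_force: [0.0, -0.5, -0.0]
grip_width: 91.6
finger_force: 0.0
```

Run:
```python
from h import *
from scipy.spatial.transform import Rotation as Ro
o=bot.get_obs();print(o['time'],o['tool_pos'],o['tcp_rot'],o['joint_positions'].round(3)); R=Ro.from_euler('xyz',o['tcp_rot']).as_matrix();print(R.round(3))
m=bot.camera_model('wrist');p=bot.capture('wrist');print('cam',(-m['R'].T@m['t']).round(1))
cv2.imwrite('pics/w2.png',p[:,:,::-1]);np.savez('w2.npz',**m)
print(blobs(p,(0,120,60),(9,255,255),None,50))
cv2.imwrite('pics/top2.png',bot.capture('top')[:,:,::-1])
```

```text
10.7 [467.99017667 -20.01578716 200.07137344] [3.14140043 0.52309981 3.05714287] [-0.271  0.027  2.146  0.21   0.462 -1.921]
[[-0.863  0.084  0.498]
 [ 0.073  0.996 -0.042]
 [-0.5    0.    -0.866]]
cam [331.2  -6.5 303. ]
[([297, 182, 44, 43, 950], [318.8, 202.0])]
```

View pics/w2.png

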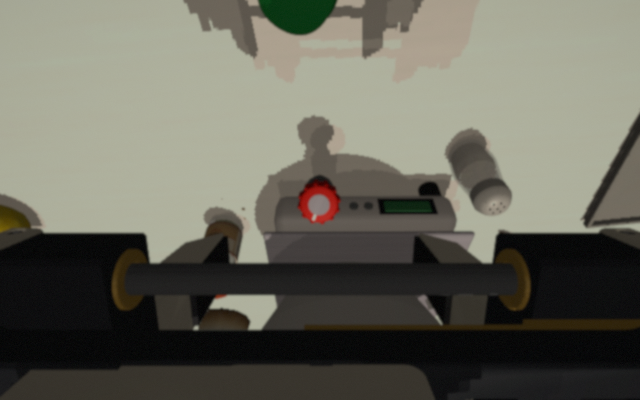

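The wrist view shows the knob cleanly at (319,204) with a white index mark at about (314,217), and nothing stands in front of it. Triangulating the cap disc across views.

Run:
```python
from h import *
m=dict(np.load('w2.npz'));W=cv2.imread('pics/w2.png')[:,:,::-1];T=cv2.imread('pics/top2.png')[:,:,::-1];S=cv2.imread('pics/scene0.png')[:,:,::-1]
def disc(img,c,r):
    h=cv2.cvtColor(img,cv2.COLOR_RGB2HSV);k=((h[:,:,1]<110)).astype(np.uint8);z=np.zeros_like(k);cv2.circle(z,c,r,1,-1);k&=z
    n,l,s,ce=cv2.connectedComponentsWithStats(k);i=1+np.argmax(s[1:,4]);return s[i].tolist(),ce[i]
dw=disc(W,(319,204),14);dt=disc(T,(350,208),4);ds=disc(S,(345,183),5);print(dw,dt,ds)
for rs in ([0,1],[0,2],[0,1,2]):
    R=[ray('wrist',dw[1],m),ray('top',dt[1]),ray('scene',ds[1])];X,e=tri([R[i] for i in rs]);print(rs,X.round(1),np.round(e,1))
a=np.array([-.4983,.041,.866]);print('centre',X-11*a)
for zt in(96,99,102):
    P=plane('wrist',dw[1],zt,m);print(zt,P.round(1),(P-11*a).round(1))
```

```text
([308, 195, 22, 23, 355], array([318.35492958, 204.89295775])) ([348, 205, 6, 6, 28], array([350.32142857, 207.32142857])) ([341, 179, 6, 7, 28], array([343.82142857, 182.17857143]))
[0, 1] [530.2 -25.  101.3] [0.1 0.1]
[0, 2] [529.2 -25.4 103.4] [0.9 0.9]
[0, 1, 2] [529.7 -25.3 103. ] [0.9 0.6 1. ]
centre [535.17781361 -25.7506468   93.44905277]
96 [535.4 -25.6  96. ] [540.9 -26.   86.5]
99 [532.4 -25.3  99. ] [537.9 -25.8  89.5]
102 [529.5 -25.  102. ] [535.  -25.5  92.5]
```

The cap is at about (530,-25,101.5), so the knob centre is about (535.5,-25.6,92). That fits the 86-92 expected, near the top of the range. Approaching along the axis, pre-turned +0.7 rad.

{"op": "carry_out", "data": {
  "plan": [
    {"tx":14,"ty":-1.2,"tz":-15,"rx":-0.0698,"ry":0.0057,"rz":0.1212},
    {"tx":10,"ty":-0.8,"tz":-17.3,"rx":-0.0698,"ry":0.0057,"rz":0.1212},
    {"tx":10,"ty":-0.8,"tz":-17.3,"rx":-0.0698,"ry":0.0057,"rz":0.1212},
    {"tx":10,"ty":-0.8,"tz":-17.3,"rx":-0.0698,"ry":0.0057,"rz":0.1212},
    {"tx":10,"ty":-0.8,"tz":-17.3,"rx":-0.0698,"ry":0.0057,"rz":0.1212},
    {"tx":0,"ty":0,"tz":0,"rx":0,"ry":0,"rz":0},
    {"tx":0,"ty":0,"tz":0,"rx":0,"ry":0,"rz":0}
  ]
}}

```text
time: 11.5
tool_pos: [524.7, -24.8, 128.0]
tcp_rot: [-2.804, 0.384, -2.457]
contact_force: [0.5, -0.1, 0.5]
grip_width: 91.8
finger_force: 0.0
```

Run:
```python
from h import *
from scipy.spatial.transform import Rotation as Ro
o=bot.get_obs(); R=Ro.from_euler('xyz',o['tcp_rot']).as_matrix();c=np.array([535.5,-25.6,92]);a=np.array([-.4983,.041,.866])
d=c-15*a-o['tool_pos'];print(o['tool_pos'],o['joint_positions'].round(2),R[:,2].round(3),'to go',d.round(1),'along',d@-a,'perp',(d-(d@a)*a).round(2))
m=bot.camera_model('wrist');p=bot.capture('wrist');cv2.imwrite('pics/w3.png',p[:,:,::-1]);print(blobs(p,(0,120,60),(9,255,255),None,50),proj('wrist',c+11*a,m))
```

```text
[524.68154227 -24.79424216 128.01380391] [-0.25  0.27  2.11  0.31  0.28 -2.71] [ 0.483 -0.033 -0.875] to go [ 18.3  -1.4 -49. ] along 51.610926098205084 perp [-7.42  0.7  -4.31]
[([80, 172, 66, 58, 1712], [110.4, 200.5]), ([294, 190, 64, 62, 2024], [325.9, 219.2])] [326.21107878 224.4023968 ]
```

Joint 5 is at its 0.28 limit, so the full 30° tilt is out of reach here. Tipping the hand about its own closing axis leaves the grip unharmed, so I will fit the arm's kinematics from the logged poses to find a feasible tilt.

```bash
cat > k.py <<'E'
from h import *
from scipy.spatial.transform import Rotation as Ro
from scipy.optimize import least_squares
D=[([-1.404,.3427,1.525,0,1.2754,-.146],[161.5,-499.1,226.1],[-3.1401,0,.3128]),([-.189,.245,1.662,0,1.234,1.381],[471.8,-12.7,226.7],[3.1414,0,0]),
([.468,.7,1.409,0,1.039,-1.103],[524.2,350.7,57.2],[-3.1386,-.006,-3.1408]),([-.271,.027,2.146,.21,.462,-1.921],[468,-20,200.1],[3.1414,.5231,3.0571]),
([-.25,.27,2.11,.31,.28,-2.71],[524.7,-24.8,128],[-2.804,.384,-2.457])]
def fk(q,P,s4=1):
    h,L1,L2,L6,d,e,f=P; E=lambda ax,t:Ro.from_euler(ax,t).as_matrix()
    A=E('z',q[0]);B=A@E('y',q[1]);C=B@E('y',q[2]);F=C@E('z',s4*q[3])@E('y',q[4]);G=F@E('z',q[5]+np.pi/2*0)
    return A@[e,d,h]+B@[0,0,L1]+C@[f,0,L2]+F@[0,0,L6],G
def fit(s4):
    def res(P): return np.ravel([fk(q,P,s4)[0]-p for q,p,r in D])
    return least_squares(res,[200,400,400,250,76,0,0])
S=min((1,-1),key=lambda s:fit(s).cost);s=fit(S);P=s.x
G=fk(D[1][0],P,S)[1];Z0=G.T@Ro.from_euler('xyz',D[1][2]).as_matrix()
LO=np.array([-2.53,-.77,.04,-1,.28,-3.11]);HI=np.array([2.53,2.02,2.7,4.14,2.66,3.11])
def ik(p,R,q0):
    f=lambda q:np.r_[fk(q,P,S)[0]-p,200*(Ro.from_matrix((fk(q,P,S)[1]@Z0).T@R)).as_rotvec()]
    r=least_squares(f,np.clip(q0,LO+.01,HI-.01),bounds=(LO,HI));return r.x,np.sqrt(2*r.cost)
if __name__=='__main__':
    print(S,P.round(1),np.abs(s.fun).max().round(2))
    for q,p,r in D: print((Ro.from_matrix(fk(q,P,S)[1]@Z0).inv()*Ro.from_euler('xyz',r)).magnitude().round(3),end=' ')
    print()
    a=np.array([-.4983,.041,.866]);c=np.array([535.5,-25.6,92.])
    yh=np.array([.082,.9966,0])
    for dl in(0,8,12,16,20):
      for down in(0,10):
        out=[]
        for th in(.8,.4,0,-.4,-.8):
            R=Ro.from_rotvec(a*th)*Ro.from_rotvec(-yh*np.radians(30-dl))*Ro.from_euler('xyz',[np.pi,0,np.pi-.082]);R=R.as_matrix()
            q,e=ik(c-a*down-15*-R[:,2]*-1*-1 if 0 else c-a*down+R[:,2]*15,R,D[4][0]);out.append((round(e,1),*q[[3,4,5]].round(2)))
        print(dl,down,out)
E
python3 k.py
```

```text
1 [228.6 509.1 377.9 322.9  76.7   2.1  51.3] 1.68Traceback (most recent call last):
  File "k.py", line 22, in <module>
    for q,p,r in D: print((Ro.from_matrix(fk(q,P,S)[1]@Z0).inv()*Ro.from_euler('xyz',r)).magnitude().round(3),end=' ')
                          ^^^^^^^^^^^^^^^^^^^^^^^^^^^^^^^^^^^^^^^^^^^^^^^^^^^^^^^^^^^^^^^^^^^^^^^^^^^^^^^^
AttributeError: 'float' object has no attribute 'round'
```

```bash
sed -i "s/print((Ro.from_matrix(fk(q,P,S)\[1\]@Z0).inv()\*Ro.from_euler('xyz',r)).magnitude().round(3),end=' ')/print('%.3f'%(Ro.from_matrix(fk(q,P,S)[1]@Z0).inv()*Ro.from_euler('xyz',r)).magnitude(),end=' ')/" k.py; python3 k.py
```

```text
1 [228.6 509.1 377.9 322.9  76.7   2.1  51.3] 1.68
0.001 0.000 0.002 0.001 0.008 
0 0 [(np.float64(17.9), np.float64(0.41), np.float64(0.28), np.float64(-2.92)), (np.float64(17.9), np.float64(0.41), np.float64(0.28), np.float64(-2.52)), (np.float64(17.8), np.float64(0.41), np.float64(0.28), np.float64(-2.13)), (np.float64(17.8), np.float64(0.41), np.float64(0.28), np.float64(-1.73)), (np.float64(17.8), np.float64(0.41), np.float64(0.28), np.float64(-1.33))]
0 10 [(np.float64(19.9), np.float64(0.42), np.float64(0.28), np.float64(-2.94)), (np.float64(19.9), np.float64(0.42), np.float64(0.28), np.float64(-2.54)), (np.float64(19.9), np.float64(0.42), np.float64(0.28), np.float64(-2.14)), (np.float64(19.8), np.float64(0.42), np.float64(0.28), np.float64(-1.74)), (np.float64(19.8), np.float64(0.43), np.float64(0.28), np.float64(-1.35))]
8 0 [(np.float64(1.5), np.float64(-0.27), np.float64(0.28), np.float64(-2.16)), (np.float64(0.0), np.float64(-0.05), np.float64(0.31), np.float64(-2.01)), (np.float64(0.0), np.float64(0.16), np.float64(0.34), np.float64(-1.85)), (np.float64(0.0), np.float64
[... 2061 characters left out ...]
57), np.float64(-1.88)), (np.float64(0.0), np.float64(-0.21), np.float64(0.64), np.float64(-1.81)), (np.float64(0.0), np.float64(0.03), np.float64(0.67), np.float64(-1.72)), (np.float64(0.0), np.float64(0.28), np.float64(0.68), np.float64(-1.62)), (np.float64(0.0), np.float64(0.54), np.float64(0.65), np.float64(-1.54))]
20 10 [(np.float64(0.0), np.float64(-0.51), np.float64(0.56), np.float64(-1.86)), (np.float64(0.0), np.float64(-0.22), np.float64(0.62), np.float64(-1.81)), (np.float64(0.0), np.float64(0.03), np.float64(0.66), np.float64(-1.72)), (np.float64(0.0), np.float64(0.28), np.float64(0.66), np.float64(-1.63)), (np.float64(0.0), np.float64(0.55), np.float64(0.64), np.float64(-1.55))]
```

```bash
cat > clr.py <<'E'
from k import *
a=np.array([-.4983,.041,.866]);c=np.array([535.5,-25.6,92.]);yh=np.array([.082,.9966,0])
t=np.linspace(0,2*np.pi,721);rim=np.c_[686.5+109*np.cos(t),-7+109*np.sin(t),0*t+203]
def pose(th,dl,down=0,g=15):
    R=(Ro.from_rotvec(a*th)*Ro.from_rotvec(-yh*np.radians(30-dl))*Ro.from_euler('xyz',[np.pi,0,np.pi-.082])).as_matrix();return c-a*down+R[:,2]*g,R
def clear(th,dl):
    p,R=pose(th,dl);l=(rim-p)@R
    return np.linalg.norm(np.maximum(np.abs(l)-[37.5,95,0],0)[:,:2],axis=1)[l[:,2]<0].min()
if __name__=='__main__':
    for dl in(6,8,10,12):
        print(dl,[(th,round(clear(th,dl)),round(ik(*pose(th,dl,6),D[4][0])[1],1)) for th in(.8,.6,.4,0,-.4,-.6,-.8,-1,-1.2)])
E
python3 clr.py
```

```text
6 [(0.8, 8, np.float64(7.7)), (0.6, 26, np.float64(5.4)), (0.4, 40, np.float64(3.4)), (0, 44, np.float64(0.8)), (-0.4, 17, np.float64(0.0)), (-0.6, 1, np.float64(0.0)), (-0.8, 0, np.float64(0.2)), (-1, 0, np.float64(1.0)), (-1.2, 0, np.float64(2.1))]
8 [(0.8, 6, np.float64(2.6)), (0.6, 23, np.float64(0.0)), (0.4, 37, np.float64(0.0)), (0, 41, np.float64(0.0)), (-0.4, 14, np.float64(0.0)), (-0.6, 0, np.float64(0.0)), (-0.8, 0, np.float64(0.0)), (-1, 0, np.float64(0.0)), (-1.2, 0, np.float64(0.0))]
10 [(0.8, 3, np.float64(0.0)), (0.6, 21, np.float64(0.0)), (0.4, 34, np.float64(0.0)), (0, 38, np.float64(0.0)), (-0.4, 11, np.float64(0.0)), (-0.6, 0, np.float64(0.0)), (-0.8, 0, np.float64(0.0)), (-1, 0, np.float64(0.0)), (-1.2, 0, np.float64(0.0))]
12 [(0.8, 0, np.float64(0.0)), (0.6, 18, np.float64(0.0)), (0.4, 31, np.float64(0.0)), (0, 35, np.float64(0.0)), (-0.4, 8, np.float64(0.0)), (-0.6, 0, np.float64(0.0)), (-0.8, 0, np.float64(0.0)), (-1, 0, np.float64(0.0)), (-1.2, 0, np.float64(0.0))]
```

```bash
cat > delta.py <<'E'
from clr import *
import sys
th,dl,down,g=map(float,sys.argv[1:5]); o=bot.get_obs()
R0=Ro.from_euler('xyz',o['tcp_rot']);p,R=pose(th,dl,down,g)
print('t',o['time'],'shift',(p-o['tool_pos']).round(1),'rot',(Ro.from_matrix(R)*R0.inv()).as_rotvec().round(4),'q',o['joint_positions'].round(2),'ik',ik(p,R,o['joint_positions'])[0].round(2),'f',o['contact_force'].round(1))
E
python3 delta.py .65 9 0 -35; python3 delta.py .65 9 0 15
```

```text
t 11.55 shift [-2.2  3.8 -4.2] rot [-0.0584  0.1101 -0.0933] q [-0.25  0.26  2.11  0.31  0.28 -2.71] ik [-0.14  0.3   2.02 -0.17  0.43 -2.11] f [-1.1 -0.2  0.1]
t 11.55 shift [ 16.7  -2.5 -50. ] rot [-0.0584  0.1101 -0.0933] q [-0.25  0.26  2.11  0.31  0.28 -2.71] ik [-0.15  0.41  2.02 -0.22  0.31 -2.07] f [-1.1 -0.2  0.1]
```

{"op": "carry_out", "data": {
  "plan": [
    {"tx":-0.4,"ty":0.8,"tz":-0.8,"rx":-0.0117,"ry":0.022,"rz":-0.0187},
    {"tx":-0.4,"ty":0.8,"tz":-0.8,"rx":-0.0117,"ry":0.022,"rz":-0.0187},
    {"tx":-0.4,"ty":0.8,"tz":-0.8,"rx":-0.0117,"ry":0.022,"rz":-0.0187},
    {"tx":-0.5,"ty":0.7,"tz":-0.9,"rx":-0.0117,"ry":0.022,"rz":-0.0187},
    {"tx":-0.5,"ty":0.7,"tz":-0.9,"rx":-0.0117,"ry":0.022,"rz":-0.0187},
    {"tx":0,"ty":0,"tz":0,"rx":0,"ry":0,"rz":0},
    {"tx":0,"ty":0,"tz":0,"rx":0,"ry":0,"rz":0}
  ]
}}

```text
time: 12.25
tool_pos: [522.3, -21.7, 124.4]
tcp_rot: [-2.821, 0.261, -2.555]
contact_force: [0.4, -0.4, -0.4]
grip_width: 91.8
finger_force: 0.0
```

```bash
python3 delta.py .65 9 0 15
python3 - <<'E'
from clr import *
m=bot.camera_model('wrist');p=bot.capture('wrist');cv2.imwrite('pics/w4.png',p[:,:,::-1])
B=blobs(p,(0,120,60),(9,255,255),(200,100,440,260),50);print(B,'pred top',proj('wrist',c+11*a,m),'centre',proj('wrist',c,m))
E
```

```text
t 12.25 shift [ 18.9  -5.8 -46.1] rot [ 0.0011  0.0011 -0.0015] q [-0.14  0.29  2.02 -0.17  0.43 -2.12] ik [-0.15  0.41  2.02 -0.22  0.31 -2.07] f [ 0.4 -0.4 -0.4]
[([286, 200, 64, 60, 1987], [318.1, 230.3])] pred top [317.8921759  233.26697962] centre [318.0399677  229.87337706]
```

View pics/w4.png

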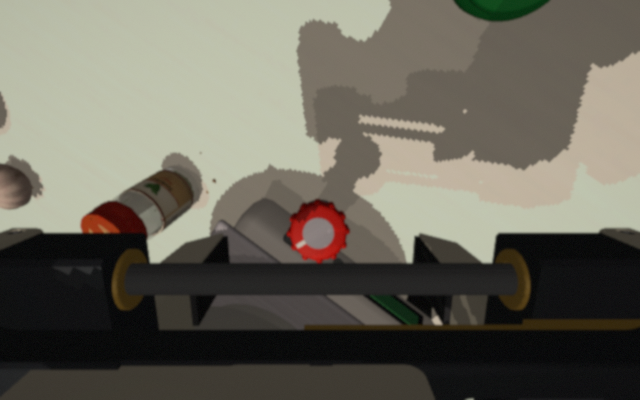

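The cap disc at (319,233) matches the prediction (318,233), so the knob is centred between the fingers; its index mark is at (301,245). Descending and gripping.

{"op": "carry_out", "data": {
  "plan": [
    {"tx":5.7,"ty":-1.8,"tz":-13.8,"rx":0,"ry":0,"rz":0},
    {"tx":5.7,"ty":-1.7,"tz":-13.8,"rx":0,"ry":0,"rz":0},
    {"tx":4.7,"ty":-1.4,"tz":-11.5,"rx":0,"ry":0,"rz":0},
    {"tx":2.8,"ty":-0.9,"tz":-7,"rx":0,"ry":0,"rz":0},
    {"tx":0,"ty":0,"tz":0,"rx":0,"ry":0,"rz":0},
    {"tx":0,"ty":0,"tz":0,"rx":0,"ry":0,"rz":0}
  ]
}}

```text
time: 12.9
tool_pos: [541.2, -28.0, 77.8]
tcp_rot: [-2.822, 0.259, -2.555]
contact_force: [0.2, -0.3, 0.0]
grip_width: 91.7
finger_force: 0.0
```

```bash
python3 delta.py .65 9 0 15
```

```text
t 12.9 shift [-0.1  0.5  0.4] rot [ 0.0017 -0.0004 -0.0012] q [-0.15  0.41  2.02 -0.22  0.32 -2.07] ik [-0.15  0.41  2.02 -0.22  0.31 -2.07] f [ 0.2 -0.3  0. ]
```

{"op": "carry_out", "data": {
  "plan": [
    {"tx":0,"ty":0,"tz":0,"rx":0,"ry":0,"rz":0},
    {"tx":0,"ty":0,"tz":0,"rx":0,"ry":0,"rz":0},
    {"tx":0,"ty":0,"tz":0,"rx":0,"ry":0,"rz":0},
    {"tx":0,"ty":0,"tz":0,"rx":0,"ry":0,"rz":0},
    {"tx":0,"ty":0,"tz":0,"rx":0,"ry":0,"rz":0},
    {"tx":0,"ty":0,"tz":0,"rx":0,"ry":0,"rz":0},
    {"tx":0,"ty":0,"tz":0,"rx":0,"ry":0,"rz":0},
    {"tx":0,"ty":0,"tz":0,"rx":0,"ry":0,"rz":0}
  ],
  "gripper": 1
}}

```text
time: 13.7
tool_pos: [542.3, -28.7, 78.5]
tcp_rot: [-2.82, 0.261, -2.554]
contact_force: [-0.1, -11.9, 2.4]
grip_width: 33.2
finger_force: 30.0
```

Run:
```python
from clr import *
o=bot.get_obs();print(o['contact_force'].round(1),o['moment'].round(2),o['grip_width'])
# stroke rows: 8 x 0.125 rad
for i in range(8):
    p0,R0=pose(.65-.125*i,9,2.55*.125*i);p1,R1=pose(.65-.125*(i+1),9,2.55*.125*(i+1))
    print((p1-p0).round(2),Ro.from_matrix(R1@R0.T).as_rotvec().round(4))
```

```text
[ -0.1 -11.9   2.4] [-1.53  0.21 -0.79] 33.15787171287477
[ 0.04  0.24 -0.36] [ 0.0623 -0.0051 -0.1083]
[ 0.07  0.26 -0.34] [ 0.0623 -0.0051 -0.1082]
[ 0.1   0.27 -0.32] [ 0.0623 -0.0051 -0.1083]
[ 0.13  0.28 -0.31] [ 0.0623 -0.0051 -0.1082]
[ 0.16  0.28 -0.29] [ 0.0623 -0.0051 -0.1083]
[ 0.19  0.28 -0.27] [ 0.0623 -0.0051 -0.1083]
[ 0.22  0.27 -0.25] [ 0.0623 -0.0051 -0.1082]
[ 0.25  0.26 -0.23] [ 0.0623 -0.0051 -0.1083]
```

Gripped at 33 mm. A side force of about 12 N shows the hand is slightly off centre, so I relax it along the closing axis.

Run:
```python
from clr import *
print(pose(.65,9)[1][:,1].round(3))
```

```text
[-0.457  0.836 -0.303]
```

{"op": "carry_out", "data": {
  "plan": [
    {"tx":0.4,"ty":-0.8,"tz":0.2,"rx":0,"ry":0,"rz":0},
    {"tx":0,"ty":0,"tz":0,"rx":0,"ry":0,"rz":0},
    {"tx":0,"ty":0,"tz":0,"rx":0,"ry":0,"rz":0}
  ]
}}

```text
time: 14.0
tool_pos: [542.2, -29.1, 78.4]
tcp_rot: [-2.821, 0.26, -2.555]
contact_force: [1.0, -3.6, 3.0]
grip_width: 33.4
finger_force: 30.0
```

{"op": "carry_out", "data": {
  "plan": [
    {"tx":0.1,"ty":-0.1,"tz":-0.2,"rx":0.0623,"ry":-0.0051,"rz":-0.1083},
    {"tx":0.07,"ty":0.26,"tz":-0.34,"rx":0.0623,"ry":-0.0051,"rz":-0.1083},
    {"tx":0.1,"ty":0.27,"tz":-0.32,"rx":0.0623,"ry":-0.0051,"rz":-0.1083},
    {"tx":0.13,"ty":0.28,"tz":-0.31,"rx":0.0623,"ry":-0.0051,"rz":-0.1083},
    {"tx":0,"ty":0,"tz":0,"rx":0,"ry":0,"rz":0}
  ]
}}

```text
time: 14.5
tool_pos: [542.5, -28.4, 77.1]
tcp_rot: [-3.061, 0.361, -3.066]
contact_force: [1.3, -0.4, 2.0]
grip_width: 33.1
finger_force: 30.0
```

```bash
sed -i 's/c=np.array(\[535.5,-25.6,92.\]);yh/c=np.array([536.3,-27,92.3]);yh/' clr.py; python3 delta.py .15 9 1.3 15;python3 - <<'E'
from clr import *
o=bot.get_obs();print(o['moment'].round(2))
s=bot.capture('scene');t=bot.capture('top');print('T',blobs(t,(0,120,60),(9,255,255),(330,190,370,290),8));cv2.imwrite('pics/s5.png',s[:,:,::-1]);cv2.imwrite('pics/t5.png',t[:,:,::-1])
E
```

```text
t 14.5 shift [-0.2  0.5  0.1] rot [0.0008 0.0003 0.0007] q [-0.21  0.41  2.    0.06  0.37 -1.89] ik [-0.21  0.41  2.    0.06  0.36 -1.89] f [ 1.3 -0.4  2. ]
[ 0.2  -0.19 -0.  ]
T [([347, 199, 6, 3, 14], [349.9, 200.2])]
```

Forces stay small while turning. Continuing the stroke.

{"op": "carry_out", "data": {
  "plan": [
    {"tx":0.16,"ty":0.28,"tz":-0.29,"rx":0.0623,"ry":-0.0051,"rz":-0.1083},
    {"tx":0.19,"ty":0.28,"tz":-0.27,"rx":0.0623,"ry":-0.0051,"rz":-0.1083},
    {"tx":0.22,"ty":0.27,"tz":-0.25,"rx":0.0623,"ry":-0.0051,"rz":-0.1083},
    {"tx":0.25,"ty":0.26,"tz":-0.23,"rx":0.0623,"ry":-0.0051,"rz":-0.1083},
    {"tx":0,"ty":0,"tz":0,"rx":0,"ry":0,"rz":0}
  ]
}}

```text
time: 15.1
tool_pos: [543.3, -27.4, 76.0]
tcp_rot: [2.961, 0.336, 2.695]
contact_force: [0.9, -2.0, 3.0]
grip_width: 33.4
finger_force: 30.0
```

{"op": "carry_out", "data": {
  "plan": [
    {"tx":0,"ty":0,"tz":0,"rx":0,"ry":0,"rz":0},
    {"tx":0,"ty":0,"tz":0,"rx":0,"ry":0,"rz":0},
    {"tx":0,"ty":0,"tz":0,"rx":0,"ry":0,"rz":0},
    {"tx":0,"ty":0,"tz":0,"rx":0,"ry":0,"rz":0}
  ],
  "gripper": 0.3
}}

```text
time: 15.5
tool_pos: [542.6, -26.5, 75.4]
tcp_rot: [2.961, 0.333, 2.696]
contact_force: [0.3, -0.3, 0.2]
grip_width: 60.5
finger_force: 0.0
```

```bash
python3 delta.py .65 9 2.55 15;python3 - <<'E'
from clr import *
m=bot.camera_model('wrist');p=bot.capture('wrist');cv2.imwrite('pics/w5.png',p[:,:,::-1]);print(bot.get_obs()['grip_width'],blobs(p,(0,120,60),(9,255,255),(230,100,410,270),50),'pred top',proj('wrist',c+8.45*a,m))
for i in range(8):
    p0,R0=pose(-.35+.125*i,9,0);p1,R1=pose(-.35+.125*(i+1),9,0);print((p1-p0).round(2),Ro.from_matrix(R1@R0.T).as_rotvec().round(4))
E
```

```text
t 15.5 shift [ 0.7 -2.5  0.9] rot [-0.4961  0.039   0.8636] q [-0.26  0.41  2.    0.32  0.38 -1.69] ik [-0.15  0.42  2.02 -0.22  0.31 -2.07] f [ 0.3 -0.3  0.2]
62.48926339063371 [([282, 226, 76, 39, 1820], [319.7, 247.5])] pred top [317.02017486 279.45636359]
[-0.09 -0.27 -0.04] [-0.0623  0.0051  0.1083]
[-0.06 -0.28 -0.02] [-0.0623  0.0051  0.1082]
[-0.03 -0.29 -0.01] [-0.0623  0.0051  0.1083]
[-0.   -0.29  0.01] [-0.0623  0.0051  0.1083]
[ 0.03 -0.29  0.03] [-0.0623  0.0051  0.1082]
[ 0.06 -0.28  0.05] [-0.0623  0.0051  0.1083]
[ 0.09 -0.27  0.07] [-0.0623  0.0051  0.1082]
[ 0.12 -0.25  0.08] [-0.0623  0.0051  0.1083]
```

One radian done cleanly. Returning the open hand and taking a second stroke.

{"op": "carry_out", "data": {
  "plan": [
    {"tx":0,"ty":-0.31,"tz":0.08,"rx":-0.0623,"ry":0.0051,"rz":0.1083},
    {"tx":0.05,"ty":-0.31,"tz":0.1,"rx":-0.0623,"ry":0.0051,"rz":0.1083},
    {"tx":0.05,"ty":-0.31,"tz":0.1,"rx":-0.0623,"ry":0.0051,"rz":0.1083},
    {"tx":0.1,"ty":-0.31,"tz":0.1,"rx":-0.0623,"ry":0.0051,"rz":0.1083},
    {"tx":0.1,"ty":-0.31,"tz":0.12,"rx":-0.0623,"ry":0.0051,"rz":0.1083},
    {"tx":0.1,"ty":-0.31,"tz":0.12,"rx":-0.0623,"ry":0.0051,"rz":0.1083},
    {"tx":0.15,"ty":-0.31,"tz":0.14,"rx":-0.0623,"ry":0.0051,"rz":0.1083},
    {"tx":0.15,"ty":-0.31,"tz":0.14,"rx":-0.0623,"ry":0.0051,"rz":0.1083},
    {"tx":0,"ty":0,"tz":0,"rx":0,"ry":0,"rz":0},
    {"tx":0,"ty":0,"tz":0,"rx":0,"ry":0,"rz":0}
  ]
}}

```text
time: 16.55
tool_pos: [543.6, -29.2, 76.6]
tcp_rot: [-2.823, 0.26, -2.557]
contact_force: [-0.4, 1.0, 1.0]
grip_width: 63.8
finger_force: 0.0
```

{"op": "carry_out", "data": {
  "plan": [
    {"tx":0,"ty":0,"tz":0,"rx":0,"ry":0,"rz":0},
    {"tx":0,"ty":0,"tz":0,"rx":0,"ry":0,"rz":0},
    {"tx":0,"ty":0,"tz":0,"rx":0,"ry":0,"rz":0},
    {"tx":0,"ty":0,"tz":0,"rx":0,"ry":0,"rz":0},
    {"tx":0,"ty":0,"tz":0,"rx":0,"ry":0,"rz":0}
  ],
  "gripper": 1
}}

```text
time: 17.05
tool_pos: [543.5, -29.4, 76.6]
tcp_rot: [-2.822, 0.259, -2.555]
contact_force: [-0.3, 0.6, 0.2]
grip_width: 33.5
finger_force: 30.0
```

Almost no side force now. Stroke 2.

{"op": "carry_out", "data": {
  "plan": [
    {"tx":0.04,"ty":0.24,"tz":-0.36,"rx":0.0623,"ry":-0.0051,"rz":-0.1083},
    {"tx":0.07,"ty":0.26,"tz":-0.34,"rx":0.0623,"ry":-0.0051,"rz":-0.1083},
    {"tx":0.1,"ty":0.27,"tz":-0.32,"rx":0.0623,"ry":-0.0051,"rz":-0.1083},
    {"tx":0.13,"ty":0.28,"tz":-0.31,"rx":0.0623,"ry":-0.0051,"rz":-0.1083},
    {"tx":0.16,"ty":0.28,"tz":-0.29,"rx":0.0623,"ry":-0.0051,"rz":-0.1083},
    {"tx":0.19,"ty":0.28,"tz":-0.27,"rx":0.0623,"ry":-0.0051,"rz":-0.1083},
    {"tx":0.22,"ty":0.27,"tz":-0.25,"rx":0.0623,"ry":-0.0051,"rz":-0.1083},
    {"tx":0.25,"ty":0.26,"tz":-0.23,"rx":0.0623,"ry":-0.0051,"rz":-0.1083},
    {"tx":0,"ty":0,"tz":0,"rx":0,"ry":0,"rz":0},
    {"tx":0,"ty":0,"tz":0,"rx":0,"ry":0,"rz":0}
  ]
}}

```text
time: 18.05
tool_pos: [544.7, -27.6, 74.3]
tcp_rot: [2.962, 0.335, 2.697]
contact_force: [-1.8, -1.8, 0.3]
grip_width: 33.1
finger_force: 30.0
```

{"op": "carry_out", "data": {
  "plan": [
    {"tx":0,"ty":0,"tz":0,"rx":0,"ry":0,"rz":0},
    {"tx":0,"ty":0,"tz":0,"rx":0,"ry":0,"rz":0},
    {"tx":0,"ty":0,"tz":0,"rx":0,"ry":0,"rz":0},
    {"tx":0,"ty":0,"tz":0,"rx":0,"ry":0,"rz":0}
  ],
  "gripper": 0.3
}}

```text
time: 18.45
tool_pos: [544.9, -27.2, 74.3]
tcp_rot: [2.961, 0.334, 2.696]
contact_force: [-0.2, 0.1, 0.3]
grip_width: 60.4
finger_force: 0.0
```

Run:
```python
from clr import *
m=bot.camera_model('wrist');p=bot.capture('wrist');cv2.imwrite('pics/w6.png',p[:,:,::-1]);o=bot.get_obs();print(o['tool_pos'],o['grip_width'],blobs(p,(0,120,60),(9,255,255),(230,100,410,270),50))
q=cv2.imread('pics/w5.png');cv2.imwrite('pics/cmp.png',cv2.resize(np.hstack([q[170:290,230:410],p[170:290,230:410,::-1]]),None,fx=2.2,fy=2.2))
```

```text
[544.82083174 -27.17890994  74.29924926] 62.99114035554079 [([281, 223, 79, 42, 1856], [321.1, 244.7])]
```

View pics/cmp.png

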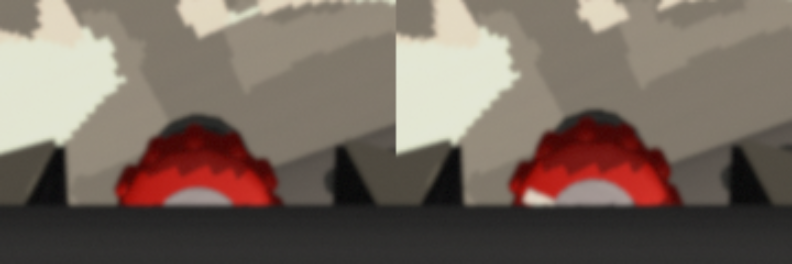

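The left crop is after stroke 1 and the right one after stroke 2; the white mark (right, 537,198) has come into view, so the knob turns with the hand. Before turning further I will probe the cap's height with closed fingertips, to find how far is left.

Run:
```python
from clr import *
from k import *
W=cv2.imread('pics/w4.png')[:,:,::-1]
o=bot.get_obs();R=Ro.from_euler('xyz',o['tcp_rot']);z=R.as_matrix()[:,2];print('retreat 45',(-45*z).round(1))
p,R1=pose(0,9,5.1,-26);print('then',(p-(o['tool_pos']-45*z)).round(2),(Ro.from_matrix(R1)*R.inv()).as_rotvec().round(4),'z axis',R1[:,2].round(3))
```

```text
retreat 45 [-16.6  -1.   41.8]
then [ 1.33  1.76 -3.96] [-0.1729  0.0133  0.3013] z axis [ 0.357 -0.029 -0.934]
```

{"op": "carry_out", "data": {
  "plan": [
    {"tx":-5.5,"ty":-0.3,"tz":13.9,"rx":0,"ry":0,"rz":0},
    {"tx":-5.5,"ty":-0.3,"tz":13.9,"rx":0,"ry":0,"rz":0},
    {"tx":-5.6,"ty":-0.4,"tz":14,"rx":0,"ry":0,"rz":0},
    {"tx":0.4,"ty":0.6,"tz":-1.3,"rx":-0.0576,"ry":0.0044,"rz":0.1004},
    {"tx":0.4,"ty":0.6,"tz":-1.3,"rx":-0.0576,"ry":0.0044,"rz":0.1004},
    {"tx":0.4,"ty":0.6,"tz":-1.3,"rx":-0.0576,"ry":0.0044,"rz":0.1004},
    {"tx":0,"ty":0,"tz":0,"rx":0,"ry":0,"rz":0},
    {"tx":0,"ty":0,"tz":0,"rx":0,"ry":0,"rz":0}
  ],
  "gripper": 1
}}

```text
time: 19.3
tool_pos: [529.4, -26.3, 112.2]
tcp_rot: [3.14, 0.367, 3.056]
contact_force: [-0.3, 0.4, -0.4]
grip_width: 4.6
finger_force: 0.0
```

{"op": "carry_out", "data": {
  "plan": [
    {"tx":2.5,"ty":-0.2,"tz":-4.33,"rx":0,"ry":0,"rz":0},
    {"tx":2.5,"ty":-0.2,"tz":-4.33,"rx":0,"ry":0,"rz":0},
    {"tx":0,"ty":0,"tz":0,"rx":0,"ry":0,"rz":0},
    {"tx":0,"ty":0,"tz":0,"rx":0,"ry":0,"rz":0}
  ]
}}

```text
time: 19.7
tool_pos: [534.3, -27.0, 103.2]
tcp_rot: [3.141, 0.366, 3.058]
contact_force: [-0.1, -0.2, -1.1]
grip_width: 0.5
finger_force: 0.0
```

```bash
cat > ax.py <<'E'
from clr import *
o=bot.get_obs();d=o['tool_pos']-c;s=d@a
print(o['time'],o['tool_pos'].round(1),'gap w',round(o['grip_width'],1),'axial above start centre',round(s,2),'perp',(d-s*a).round(2),'f',o['contact_force'].round(1),'fa',round(o['contact_force']@a,2))
E
python3 ax.py
```

```text
19.7 [534.3 -27.  103.2] gap w 0.5 axial above start centre 10.41 perp [ 3.18 -0.42  1.85] f [-0.1 -0.2 -1.1] fa -0.88
```

{"op": "carry_out", "data": {
  "plan": [
    {"tx":-3.2,"ty":0.4,"tz":-1.8,"rx":0,"ry":0,"rz":0},
    {"tx":0.5,"ty":0,"tz":-0.87,"rx":0,"ry":0,"rz":0},
    {"tx":0,"ty":0,"tz":0,"rx":0,"ry":0,"rz":0},
    {"tx":0,"ty":0,"tz":0,"rx":0,"ry":0,"rz":0}
  ]
}}

```text
time: 20.1
tool_pos: [531.8, -26.5, 101.0]
tcp_rot: [3.141, 0.367, 3.059]
contact_force: [-0.7, 0.5, -0.8]
grip_width: 0.3
finger_force: 0.0
```

```bash
python3 ax.py
```

```text
20.1 [531.8 -26.5 101. ] gap w 0.3 axial above start centre 9.79 perp [0.33 0.09 0.19] f [-0.7  0.5 -0.8] fa -0.34
```

{"op": "carry_out", "data": {
  "plan": [
    {"tx":0.5,"ty":0,"tz":-0.87,"rx":0,"ry":0,"rz":0},
    {"tx":0,"ty":0,"tz":0,"rx":0,"ry":0,"rz":0},
    {"tx":0,"ty":0,"tz":0,"rx":0,"ry":0,"rz":0}
  ]
}}

```text
time: 20.4
tool_pos: [532.2, -26.5, 100.0]
tcp_rot: [3.141, 0.367, 3.059]
contact_force: [0.2, -0.1, 0.1]
grip_width: 0.4
finger_force: 0.0
```

```bash
python3 ax.py
```

```text
20.4 [532.2 -26.5 100. ] gap w 0.4 axial above start centre 8.73 perp [0.26 0.14 0.15] f [ 0.2 -0.1  0.1] fa 0.02
```

{"op": "carry_out", "data": {
  "plan": [
    {"tx":0.5,"ty":0,"tz":-0.87,"rx":0,"ry":0,"rz":0},
    {"tx":0,"ty":0,"tz":0,"rx":0,"ry":0,"rz":0},
    {"tx":0,"ty":0,"tz":0,"rx":0,"ry":0,"rz":0}
  ]
}}

```text
time: 20.7
tool_pos: [532.7, -26.5, 99.1]
tcp_rot: [3.141, 0.367, 3.059]
contact_force: [0.5, -0.5, -0.3]
grip_width: 0.3
finger_force: 0.0
```

{"op": "carry_out", "data": {
  "plan": [
    {"tx":0.4,"ty":0,"tz":-0.7,"rx":0,"ry":0,"rz":0},
    {"tx":0,"ty":0,"tz":0,"rx":0,"ry":0,"rz":0},
    {"tx":0,"ty":0,"tz":0,"rx":0,"ry":0,"rz":0}
  ]
}}

```text
time: 21.0
tool_pos: [533.1, -26.5, 98.4]
tcp_rot: [3.141, 0.367, 3.059]
contact_force: [-0.5, -0.3, -0.0]
grip_width: 0.3
finger_force: 0.0
```

```bash
python3 ax.py
```

```text
21.0 [533.1 -26.5  98.4] gap w 0.3 axial above start centre 6.9 perp [0.22 0.21 0.12] f [-0.5 -0.3 -0. ] fa 0.23
```

{"op": "carry_out", "data": {
  "plan": [
    {"tx":0.35,"ty":0,"tz":-0.6,"rx":0,"ry":0,"rz":0},
    {"tx":0,"ty":0,"tz":0,"rx":0,"ry":0,"rz":0},
    {"tx":0,"ty":0,"tz":0,"rx":0,"ry":0,"rz":0}
  ]
}}

```text
time: 21.3
tool_pos: [533.4, -26.5, 97.8]
tcp_rot: [3.141, 0.367, 3.059]
contact_force: [0.6, 0.0, 0.3]
grip_width: 0.6
finger_force: 0.0
```

{"op": "carry_out", "data": {
  "plan": [
    {"tx":0.35,"ty":0,"tz":-0.6,"rx":0,"ry":0,"rz":0},
    {"tx":0,"ty":0,"tz":0,"rx":0,"ry":0,"rz":0},
    {"tx":0,"ty":0,"tz":0,"rx":0,"ry":0,"rz":0}
  ]
}}

```text
time: 21.6
tool_pos: [533.8, -26.5, 97.2]
tcp_rot: [3.141, 0.367, 3.059]
contact_force: [-0.1, 0.4, -0.1]
grip_width: 0.4
finger_force: 0.2
```

```bash
python3 ax.py
```

```text
21.6 [533.8 -26.5  97.2] gap w 0.4 axial above start centre 5.54 perp [0.26 0.25 0.14] f [-0.1  0.4 -0.1] fa 0.0
```

{"op": "carry_out", "data": {
  "plan": [
    {"tx":0.3,"ty":0,"tz":-0.52,"rx":0,"ry":0,"rz":0},
    {"tx":0,"ty":0,"tz":0,"rx":0,"ry":0,"rz":0},
    {"tx":0,"ty":0,"tz":0,"rx":0,"ry":0,"rz":0}
  ]
}}

```text
time: 21.9
tool_pos: [534.1, -26.5, 96.9]
tcp_rot: [3.141, 0.367, 3.059]
contact_force: [-2.3, 0.5, 3.2]
grip_width: 0.5
finger_force: 2.2
```

{"op": "carry_out", "data": {
  "plan": [
    {"tx":0.3,"ty":0,"tz":-0.52,"rx":0,"ry":0,"rz":0},
    {"tx":0,"ty":0,"tz":0,"rx":0,"ry":0,"rz":0},
    {"tx":0,"ty":0,"tz":0,"rx":0,"ry":0,"rz":0}
  ]
}}

```text
time: 22.2
tool_pos: [534.3, -26.5, 96.6]
tcp_rot: [3.141, 0.367, 3.059]
contact_force: [-5.9, -0.7, 8.5]
grip_width: 0.4
finger_force: 5.0
```

```bash
python3 ax.py
```

```text
22.2 [534.3 -26.5  96.6] gap w 0.4 axial above start centre 4.79 perp [0.38 0.3  0.2 ] f [-5.9 -0.7  8.5] fa 10.26
```

Contact came at about TCP (534.0,-26.5,97.1), with the force along the screw axis as it should be. That puts the knob centre about 3-4 mm above its touching height. To pin down the fingertip's edge offset, I probe the bare table at the same 9° tilt.

{"op": "carry_out", "data": {
  "plan": [
    {"tx":-15,"ty":1,"tz":26,"rx":0,"ry":0,"rz":0},
    {"tx":-30,"ty":0,"tz":0,"rx":0,"ry":0,"rz":0},
    {"tx":-30,"ty":0,"tz":-20,"rx":0.0086,"ry":0.1043,"rz":0},
    {"tx":0,"ty":0,"tz":-40,"rx":0.0086,"ry":0.1043,"rz":0},
    {"tx":0,"ty":0,"tz":-35,"rx":0,"ry":0,"rz":0},
    {"tx":0,"ty":0,"tz":-20,"rx":0,"ry":0,"rz":0},
    {"tx":0,"ty":0,"tz":0,"rx":0,"ry":0,"rz":0},
    {"tx":0,"ty":0,"tz":0,"rx":0,"ry":0,"rz":0}
  ]
}}

```text
time: 23.0
tool_pos: [459.4, -25.5, 7.3]
tcp_rot: [3.141, 0.157, 3.059]
contact_force: [-0.4, -0.3, 0.6]
grip_width: 0.5
finger_force: 0.0
```

{"op": "carry_out", "data": {
  "plan": [
    {"tx":0,"ty":0,"tz":-4,"rx":0,"ry":0,"rz":0},
    {"tx":0,"ty":0,"tz":-0.8,"rx":0,"ry":0,"rz":0},
    {"tx":0,"ty":0,"tz":0,"rx":0,"ry":0,"rz":0},
    {"tx":0,"ty":0,"tz":0,"rx":0,"ry":0,"rz":0}
  ]
}}

```text
time: 23.4
tool_pos: [459.7, -25.6, 2.9]
tcp_rot: [3.142, 0.158, 3.059]
contact_force: [-0.3, 0.5, -0.3]
grip_width: 0.6
finger_force: 0.0
```

{"op": "carry_out", "data": {
  "plan": [
    {"tx":0,"ty":0,"tz":-0.6,"rx":0,"ry":0,"rz":0},
    {"tx":0,"ty":0,"tz":0,"rx":0,"ry":0,"rz":0},
    {"tx":0,"ty":0,"tz":0,"rx":0,"ry":0,"rz":0}
  ]
}}

```text
time: 23.7
tool_pos: [459.5, -25.5, 1.9]
tcp_rot: [3.141, 0.157, 3.059]
contact_force: [1.1, 0.7, 0.3]
grip_width: 0.7
finger_force: 0.1
```

{"op": "carry_out", "data": {
  "plan": [
    {"tx":0,"ty":0,"tz":-0.6,"rx":0,"ry":0,"rz":0},
    {"tx":0,"ty":0,"tz":0,"rx":0,"ry":0,"rz":0},
    {"tx":0,"ty":0,"tz":0,"rx":0,"ry":0,"rz":0}
  ]
}}

```text
time: 24.0
tool_pos: [459.6, -25.5, 1.4]
tcp_rot: [3.141, 0.158, 3.059]
contact_force: [-0.8, 0.7, 3.6]
grip_width: 0.4
finger_force: 2.4
```

The table touch came at about 1.6 mm TCP height, confirming the edge offset. I check the axis position with the two opposite-yaw wrist views, so that camera bias cancels.

Run:
```python
from clr import *
o=bot.get_obs();m=bot.camera_model('wrist');Rt=Ro.from_euler('xyz',o['tcp_rot']).as_matrix()
Rc=m['R']@Rt; tc=m['t']+m['R']@o['tool_pos']   # cam from tool
def cam(p,r):
    R=Rc@Ro.from_euler('xyz',r).as_matrix().T; return dict(camera_matrix=m['camera_matrix'],R=R,t=tc-R@p)
def disc(f,cc,r):
    h=cv2.cvtColor(cv2.imread(f),cv2.COLOR_BGR2HSV);k=(h[:,:,1]<110).astype(np.uint8);z=np.zeros_like(k);cv2.circle(z,cc,r,1,-1);k&=z
    n,l,s,ce=cv2.connectedComponentsWithStats(k);i=1+np.argmax(s[1:,4]);print(f,s[i],ce[i].round(1));b=s[i];return b[:2]+(b[2:4]-1)/2
V=[('w1',(337,121),13,[471.84,-12.73,226.72],[3.14136,0,0]),('w2',(319,204),14,[467.99,-20.02,200.07],[3.1414,.5231,3.0571]),('w4',(319,233),17,[522.3,-21.7,124.4],[-2.821,.261,-2.555])]
for v in V:
    d=disc(f'pics/{v[0]}.png',v[1],v[2]);cc,dd=ray('',d,cam(np.array(v[3]),v[4]))
    for n,val in(('probe',-179.4),):
        # plane: n.X with n=(-.4983,.041,.866)*; reference via probed point
        X0=np.array([534,-26.5,97.1])-a*1.6+a*5.1; X=cc+dd*((X0-cc)@a)/(dd@a);print(v[0],'face',X.round(2),'centre start',(X-11*a).round(2),'now z',(X-16.1*a)[2].round(2))
for n,d in(('top',(350.3,207.3)),('scene',(343.8,182.2))):
    cc,dd=ray(n,d);X=cc+dd*((X0-cc)@a)/(dd@a);print(n,X.round(2),'now z',(X-16.1*a)[2].round(2))
```

```text
pics/w1.png [326 109  22  24 356] [336.7 122. ]
w1 face [535.48 -27.69 102.05] centre start [540.96 -28.14  92.52] now z 88.11
pics/w2.png [308 195  22  23 355] [318.4 204.9]
w2 face [532.6  -25.18 100.27] centre start [538.08 -25.63  90.75] now z 86.33
pics/w4.png [303 218  31  31 767] [317.7 232.9]
w4 face [530.42 -25.85  99.05] centre start [535.9  -26.31  89.52] now z 85.11
top [530.35 -25.04  98.97] now z 85.03
scene [531.76 -28.48  99.94] now z 86.0
```

The views put the knob now at about z 86.0 ± 0.5, which is 3.5 mm of axial travel to contact (1.36 rad). I will turn about 1.95 rad more to get roughly 1.5 mm of squash. The tolerated force range of 0.4-9 N covers ±0.5 rad.

{"op": "carry_out", "data": {
  "plan": [
    {"tx":0,"ty":0,"tz":30,"rx":0,"ry":0,"rz":0},
    {"tx":0,"ty":0,"tz":40,"rx":0,"ry":0,"rz":0},
    {"tx":0,"ty":0,"tz":40,"rx":0,"ry":0,"rz":0},
    {"tx":0,"ty":0,"tz":10,"rx":0,"ry":0,"rz":0},
    {"tx":0,"ty":0,"tz":0,"rx":0,"ry":0,"rz":0}
  ],
  "gripper": 0.2
}}

```text
time: 24.5
tool_pos: [460.3, -25.7, 122.5]
tcp_rot: [-3.141, 0.161, 3.059]
contact_force: [-0.2, -0.3, -0.5]
grip_width: 35.8
finger_force: 0.0
```

```bash
python3 delta.py .65 9 7.1 -35
```

```text
t 24.5 shift [66.4  2.8 -4.2] rot [-0.2811 -0.1756  0.595 ] q [-0.24  0.27  1.98  0.04  0.74 -1.75] ik [-0.15  0.32  2.02 -0.18  0.41 -2.11] f [-0.2 -0.3 -0.5]
```

{"op": "carry_out", "data": {
  "plan": [
    {"tx":11,"ty":0.5,"tz":-0.7,"rx":-0.0469,"ry":-0.0293,"rz":0.0992},
    {"tx":11,"ty":0.5,"tz":-0.7,"rx":-0.0469,"ry":-0.0293,"rz":0.0992},
    {"tx":11,"ty":0.5,"tz":-0.7,"rx":-0.0469,"ry":-0.0293,"rz":0.0992},
    {"tx":11,"ty":0.5,"tz":-0.7,"rx":-0.0469,"ry":-0.0293,"rz":0.0992},
    {"tx":11,"ty":0.4,"tz":-0.7,"rx":-0.0469,"ry":-0.0293,"rz":0.0992},
    {"tx":11,"ty":0.4,"tz":-0.7,"rx":-0.0469,"ry":-0.0293,"rz":0.0992},
    {"tx":0,"ty":0,"tz":0,"rx":0,"ry":0,"rz":0},
    {"tx":0,"ty":0,"tz":0,"rx":0,"ry":0,"rz":0}
  ]
}}

```text
time: 25.3
tool_pos: [524.1, -22.5, 115.3]
tcp_rot: [-2.827, 0.255, -2.561]
contact_force: [0.7, 0.3, 0.1]
grip_width: 73.5
finger_force: 0.0
```

```bash
python3 delta.py .65 9 7.1 15
```

```text
t 25.3 shift [ 21.4  -6.7 -42.9] rot [-0.0004 -0.007   0.0033] q [-0.15  0.32  2.02 -0.18  0.42 -2.11] ik [-0.15  0.43  2.02 -0.23  0.3  -2.06] f [0.7 0.3 0.1]
```

{"op": "carry_out", "data": {
  "plan": [
    {"tx":7,"ty":-2,"tz":-13,"rx":0,"ry":-0.007,"rz":0.003},
    {"tx":5.5,"ty":-1.8,"tz":-12,"rx":0,"ry":0,"rz":0},
    {"tx":5,"ty":-1.7,"tz":-10.5,"rx":0,"ry":0,"rz":0},
    {"tx":3.9,"ty":-1.2,"tz":-7.4,"rx":0,"ry":0,"rz":0},
    {"tx":0,"ty":0,"tz":0,"rx":0,"ry":0,"rz":0},
    {"tx":0,"ty":0,"tz":0,"rx":0,"ry":0,"rz":0}
  ]
}}

```text
time: 25.9
tool_pos: [546.7, -29.4, 74.0]
tcp_rot: [-2.82, 0.263, -2.554]
contact_force: [0.5, -0.2, 0.3]
grip_width: 73.3
finger_force: 0.0
```

```bash
python3 delta.py .65 9 7.1 15
```

```text
t 25.9 shift [-1.2  0.2 -1.6] rot [ 0.0012  0.0034 -0.0016] q [-0.16  0.42  2.01 -0.22  0.31 -2.07] ik [-0.15  0.43  2.02 -0.23  0.3  -2.06] f [ 0.5 -0.2  0.3]
```

{"op": "carry_out", "data": {
  "plan": [
    {"tx":0,"ty":0,"tz":0,"rx":0,"ry":0,"rz":0},
    {"tx":0,"ty":0,"tz":0,"rx":0,"ry":0,"rz":0},
    {"tx":0,"ty":0,"tz":0,"rx":0,"ry":0,"rz":0},
    {"tx":0,"ty":0,"tz":0,"rx":0,"ry":0,"rz":0},
    {"tx":0,"ty":0,"tz":0,"rx":0,"ry":0,"rz":0},
    {"tx":0,"ty":0,"tz":0,"rx":0,"ry":0,"rz":0}
  ],
  "gripper": 1
}}

```text
time: 26.5
tool_pos: [546.4, -29.0, 73.9]
tcp_rot: [-2.82, 0.263, -2.554]
contact_force: [-0.6, 4.1, 2.9]
grip_width: 33.6
finger_force: 30.0
```

{"op": "carry_out", "data": {
  "plan": [
    {"tx":0,"ty":0.44,"tz":-0.3,"rx":0.0608,"ry":-0.005,"rz":-0.1057},
    {"tx":0.07,"ty":0.25,"tz":-0.33,"rx":0.0608,"ry":-0.005,"rz":-0.1057},
    {"tx":0.1,"ty":0.26,"tz":-0.31,"rx":0.0608,"ry":-0.005,"rz":-0.1057},
    {"tx":0.13,"ty":0.27,"tz":-0.3,"rx":0.0608,"ry":-0.005,"rz":-0.1057},
    {"tx":0.16,"ty":0.27,"tz":-0.28,"rx":0.0608,"ry":-0.005,"rz":-0.1057},
    {"tx":0.19,"ty":0.27,"tz":-0.26,"rx":0.0608,"ry":-0.005,"rz":-0.1057},
    {"tx":0.22,"ty":0.26,"tz":-0.24,"rx":0.0608,"ry":-0.005,"rz":-0.1057},
    {"tx":0.25,"ty":0.25,"tz":-0.22,"rx":0.0608,"ry":-0.005,"rz":-0.1057},
    {"tx":0,"ty":0,"tz":0,"rx":0,"ry":0,"rz":0}
  ]
}}

```text
time: 27.4
tool_pos: [547.7, -28.2, 71.8]
tcp_rot: [2.973, 0.342, 2.714]
contact_force: [-2.5, -3.7, 1.4]
grip_width: 33.5
finger_force: 30.0
```

{"op": "carry_out", "data": {
  "plan": [
    {"tx":0,"ty":0,"tz":0,"rx":0,"ry":0,"rz":0},
    {"tx":0,"ty":0,"tz":0,"rx":0,"ry":0,"rz":0},
    {"tx":0,"ty":0,"tz":0,"rx":0,"ry":0,"rz":0},
    {"tx":0,"ty":0,"tz":0,"rx":0,"ry":0,"rz":0}
  ],
  "gripper": 0.3
}}

```text
time: 27.8
tool_pos: [547.9, -26.9, 71.8]
tcp_rot: [2.974, 0.342, 2.719]
contact_force: [-0.0, -0.8, -0.5]
grip_width: 60.8
finger_force: 0.0
```

```bash
python3 delta.py .65 9 9.6 15
python3 - <<'E'
from clr import *
p=bot.capture('wrist');cv2.imwrite('pics/w7.png',p[:,:,::-1]);print(blobs(p,(0,120,60),(9,255,255),(230,100,410,270),50))
E
```

```text
t 27.8 shift [-1.2 -2.4 -1.6] rot [-0.4832  0.0434  0.8439] q [-0.25  0.43  2.    0.3   0.37 -1.69] ik [-0.15  0.44  2.01 -0.23  0.3  -2.06] f [-0.  -0.8 -0.5]
[([278, 221, 81, 44, 1985], [318.0, 244.3])]
```

{"op": "carry_out", "data": {
  "plan": [
    {"tx":-0.08,"ty":-0.28,"tz":-0.03,"rx":-0.0608,"ry":0.005,"rz":0.1057},
    {"tx":-0.05,"ty":-0.28,"tz":-0.02,"rx":-0.0608,"ry":0.005,"rz":0.1057},
    {"tx":-0.02,"ty":-0.28,"tz":0,"rx":-0.0608,"ry":0.005,"rz":0.1057},
    {"tx":0,"ty":-0.28,"tz":0.01,"rx":-0.0608,"ry":0.005,"rz":0.1057},
    {"tx":0.03,"ty":-0.28,"tz":0.03,"rx":-0.0608,"ry":0.005,"rz":0.1057},
    {"tx":0.06,"ty":-0.28,"tz":0.05,"rx":-0.0608,"ry":0.005,"rz":0.1057},
    {"tx":0.09,"ty":-0.28,"tz":0.07,"rx":-0.0608,"ry":0.005,"rz":0.1057},
    {"tx":0.1,"ty":-0.28,"tz":0.08,"rx":-0.0608,"ry":0.005,"rz":0.1057},
    {"tx":0,"ty":0,"tz":0,"rx":0,"ry":0,"rz":0},
    {"tx":0,"ty":0,"tz":0,"rx":0,"ry":0,"rz":0}
  ]
}}

```text
time: 28.85
tool_pos: [548.0, -29.1, 72.0]
tcp_rot: [-2.821, 0.264, -2.556]
contact_force: [0.2, -0.1, -0.1]
grip_width: 64.6
finger_force: 0.0
```

{"op": "carry_out", "data": {
  "plan": [
    {"tx":0,"ty":0,"tz":0,"rx":0,"ry":0,"rz":0},
    {"tx":0,"ty":0,"tz":0,"rx":0,"ry":0,"rz":0},
    {"tx":0,"ty":0,"tz":0,"rx":0,"ry":0,"rz":0},
    {"tx":0,"ty":0,"tz":0,"rx":0,"ry":0,"rz":0},
    {"tx":0,"ty":0,"tz":0,"rx":0,"ry":0,"rz":0}
  ],
  "gripper": 1
}}

```text
time: 29.35
tool_pos: [547.7, -29.0, 71.8]
tcp_rot: [-2.82, 0.263, -2.554]
contact_force: [-1.1, 2.7, 0.7]
grip_width: 33.2
finger_force: 30.0
```

{"op": "carry_out", "data": {
  "plan": [
    {"tx":0.04,"ty":0.24,"tz":-0.35,"rx":0.0608,"ry":-0.005,"rz":-0.1057},
    {"tx":0.07,"ty":0.25,"tz":-0.33,"rx":0.0608,"ry":-0.005,"rz":-0.1057},
    {"tx":0.1,"ty":0.26,"tz":-0.31,"rx":0.0608,"ry":-0.005,"rz":-0.1057},
    {"tx":0.13,"ty":0.27,"tz":-0.3,"rx":0.0608,"ry":-0.005,"rz":-0.1057},
    {"tx":0,"ty":0,"tz":0,"rx":0,"ry":0,"rz":0},
    {"tx":0,"ty":0,"tz":0,"rx":0,"ry":0,"rz":0}
  ]
}}

```text
time: 29.95
tool_pos: [548.3, -28.6, 70.7]
tcp_rot: [-3.05, 0.362, -3.048]
contact_force: [-1.5, -2.3, -0.3]
grip_width: 32.9
finger_force: 30.0
```

```bash
python3 delta.py .162 9 10.9 15; python3 -c "
from h import *;o=bot.get_obs();print(o['moment'].round(2))"
```

```text
t 29.95 shift [-1.2  0.3 -1.9] rot [ 0.0045  0.0031 -0.0032] q [-0.2   0.43  1.99  0.04  0.35 -1.89] ik [-0.2   0.44  1.99  0.05  0.34 -1.9 ] f [-1.5 -2.3 -0.3]
[-0.16  0.26 -0.25]
```

{"op": "carry_out", "data": {
  "plan": [
    {"tx":0.16,"ty":0.27,"tz":-0.28,"rx":0.0608,"ry":-0.005,"rz":-0.1057},
    {"tx":0.19,"ty":0.27,"tz":-0.26,"rx":0.0608,"ry":-0.005,"rz":-0.1057},
    {"tx":0.22,"ty":0.26,"tz":-0.24,"rx":0.0608,"ry":-0.005,"rz":-0.1057},
    {"tx":0.25,"ty":0.25,"tz":-0.22,"rx":0.0608,"ry":-0.005,"rz":-0.1057},
    {"tx":0,"ty":0,"tz":0,"rx":0,"ry":0,"rz":0}
  ]
}}

```text
time: 30.45
tool_pos: [549.0, -28.3, 69.7]
tcp_rot: [2.975, 0.343, 2.717]
contact_force: [-3.1, -5.2, 1.1]
grip_width: 33.4
finger_force: 30.0
```

{"op": "carry_out", "data": {
  "plan": [
    {"tx":0,"ty":0,"tz":0,"rx":0,"ry":0,"rz":0},
    {"tx":0,"ty":0,"tz":0,"rx":0,"ry":0,"rz":0},
    {"tx":0,"ty":0,"tz":0,"rx":0,"ry":0,"rz":0},
    {"tx":0,"ty":0,"tz":0,"rx":0,"ry":0,"rz":0},
    {"tx":-5.5,"ty":-0.3,"tz":13.9,"rx":0,"ry":0,"rz":0},
    {"tx":-5.5,"ty":-0.3,"tz":13.9,"rx":0,"ry":0,"rz":0},
    {"tx":-5.6,"ty":-0.4,"tz":14,"rx":0,"ry":0,"rz":0},
    {"tx":0,"ty":0,"tz":0,"rx":0,"ry":0,"rz":0}
  ],
  "gripper": 0.2
}}

```text
time: 31.25
tool_pos: [533.2, -28.4, 113.2]
tcp_rot: [2.974, 0.345, 2.719]
contact_force: [-0.2, 0.5, 0.3]
grip_width: 73.5
finger_force: 0.0
```

```bash
python3 delta.py 0 9 10.5 -26; python3 ax.py
```

```text
t 31.25 shift [-0.9  1.7 -5.7] rot [-0.158   0.0189  0.2812] q [-0.26  0.33  1.99  0.25  0.46 -1.65] ik [-0.23  0.34  1.99  0.12  0.44 -1.81] f [-0.2  0.5  0.3]
31.25 [533.2 -28.4 113.2] gap w 73.5 axial above start centre 19.58 perp [ 6.65 -2.18  3.93] f [-0.2  0.5  0.3] fa 0.33
```

Released. Re-probing the cap to check the drop (contact expected at axial ≈0.45).

{"op": "carry_out", "data": {
  "plan": [
    {"tx":0,"ty":0,"tz":0,"rx":-0.0527,"ry":0.0063,"rz":0.0937},
    {"tx":0,"ty":0,"tz":0,"rx":-0.0527,"ry":0.0063,"rz":0.0937},
    {"tx":0,"ty":0,"tz":0,"rx":-0.0527,"ry":0.0063,"rz":0.0937},
    {"tx":0,"ty":0,"tz":0,"rx":0,"ry":0,"rz":0},
    {"tx":0,"ty":0,"tz":0,"rx":0,"ry":0,"rz":0},
    {"tx":0,"ty":0,"tz":0,"rx":0,"ry":0,"rz":0},
    {"tx":-0.4,"ty":0.9,"tz":-7,"rx":0,"ry":0,"rz":0},
    {"tx":-0.5,"ty":0.8,"tz":-6.9,"rx":0,"ry":0,"rz":0},
    {"tx":2.5,"ty":-0.2,"tz":-4.3,"rx":0,"ry":0,"rz":0},
    {"tx":0,"ty":0,"tz":0,"rx":0,"ry":0,"rz":0},
    {"tx":0,"ty":0,"tz":0,"rx":0,"ry":0,"rz":0}
  ],
  "gripper": 1
}}

```text
time: 32.35
tool_pos: [534.3, -26.8, 93.1]
tcp_rot: [-3.142, 0.363, 3.058]
contact_force: [-0.3, -0.3, -0.1]
grip_width: 0.5
finger_force: 0.0
```

```bash
python3 ax.py
```

```text
32.35 [534.3 -26.8  93.1] gap w 0.5 axial above start centre 1.72 perp [-1.18  0.09 -0.68] f [-0.3 -0.3 -0.1] fa 0.04
```

{"op": "carry_out", "data": {
  "plan": [
    {"tx":1.6,"ty":0,"tz":0.2,"rx":0,"ry":0,"rz":0},
    {"tx":0,"ty":0,"tz":0,"rx":0,"ry":0,"rz":0},
    {"tx":0,"ty":0,"tz":0,"rx":0,"ry":0,"rz":0}
  ]
}}

```text
time: 32.65
tool_pos: [536.0, -26.9, 93.8]
tcp_rot: [-3.141, 0.364, 3.058]
contact_force: [-0.4, 0.4, 0.9]
grip_width: 0.3
finger_force: 0.0
```

{"op": "carry_out", "data": {
  "plan": [
    {"tx":0.25,"ty":0,"tz":-0.43,"rx":0,"ry":0,"rz":0},
    {"tx":0,"ty":0,"tz":0,"rx":0,"ry":0,"rz":0},
    {"tx":0,"ty":0,"tz":0,"rx":0,"ry":0,"rz":0}
  ]
}}

```text
time: 32.95
tool_pos: [536.0, -26.8, 93.1]
tcp_rot: [-3.141, 0.364, 3.058]
contact_force: [-0.1, -0.5, 1.0]
grip_width: 0.3
finger_force: 0.0
```

```bash
python3 ax.py
```

```text
32.95 [536.  -26.8  93.1] gap w 0.3 axial above start centre 0.87 perp [0.15 0.15 0.08] f [-0.1 -0.5  1. ] fa 0.9
```

{"op": "carry_out", "data": {
  "plan": [
    {"tx":0.25,"ty":0,"tz":-0.43,"rx":0,"ry":0,"rz":0},
    {"tx":0,"ty":0,"tz":0,"rx":0,"ry":0,"rz":0},
    {"tx":0,"ty":0,"tz":0,"rx":0,"ry":0,"rz":0}
  ]
}}

```text
time: 33.25
tool_pos: [536.3, -26.8, 92.8]
tcp_rot: [-3.141, 0.364, 3.058]
contact_force: [-0.7, 0.2, 1.3]
grip_width: 0.7
finger_force: 0.9
```

```bash
python3 ax.py
```

```text
33.25 [536.3 -26.8  92.8] gap w 0.7 axial above start centre 0.42 perp [0.21 0.17 0.11] f [-0.7  0.2  1.3] fa 1.5
```

The drop matches the turn (contact at axial ≈0.5). One more check on the axis position, which decides the height estimate: a gentle touch on the knob's front rim with the closed fingers.

{"op": "carry_out", "data": {
  "plan": [
    {"tx":-7.5,"ty":0.6,"tz":13,"rx":0,"ry":0,"rz":0},
    {"tx":-30,"ty":0.8,"tz":0,"rx":0,"ry":0,"rz":0},
    {"tx":0,"ty":0,"tz":-25,"rx":0,"ry":0,"rz":0},
    {"tx":0,"ty":0,"tz":-8,"rx":0,"ry":0,"rz":0},
    {"tx":8,"ty":-0.3,"tz":0,"rx":0,"ry":0,"rz":0},
    {"tx":0,"ty":0,"tz":0,"rx":0,"ry":0,"rz":0},
    {"tx":0,"ty":0,"tz":0,"rx":0,"ry":0,"rz":0}
  ]
}}

```text
time: 33.95
tool_pos: [507.9, -25.9, 73.3]
tcp_rot: [-3.141, 0.365, 3.059]
contact_force: [-0.1, -0.0, 0.4]
grip_width: 0.6
finger_force: 0.0
```

{"op": "carry_out", "data": {
  "plan": [
    {"tx":2,"ty":0,"tz":0,"rx":0,"ry":0,"rz":0},
    {"tx":1,"ty":0,"tz":0,"rx":0,"ry":0,"rz":0},
    {"tx":0,"ty":0,"tz":0,"rx":0,"ry":0,"rz":0},
    {"tx":0,"ty":0,"tz":0,"rx":0,"ry":0,"rz":0}
  ]
}}

```text
time: 34.35
tool_pos: [509.8, -25.7, 72.8]
tcp_rot: [-3.141, 0.364, 3.059]
contact_force: [-0.3, -0.6, -0.3]
grip_width: 0.3
finger_force: 0.0
```

{"op": "carry_out", "data": {
  "plan": [
    {"tx":1,"ty":0,"tz":0,"rx":0,"ry":0,"rz":0},
    {"tx":0,"ty":0,"tz":0,"rx":0,"ry":0,"rz":0},
    {"tx":0,"ty":0,"tz":0,"rx":0,"ry":0,"rz":0}
  ]
}}

```text
time: 34.65
tool_pos: [510.8, -25.7, 72.7]
tcp_rot: [-3.141, 0.364, 3.059]
contact_force: [0.0, 0.1, 0.3]
grip_width: 0.5
finger_force: 0.0
```

{"op": "carry_out", "data": {
  "plan": [
    {"tx":1,"ty":0,"tz":0,"rx":0,"ry":0,"rz":0},
    {"tx":0,"ty":0,"tz":0,"rx":0,"ry":0,"rz":0},
    {"tx":0,"ty":0,"tz":0,"rx":0,"ry":0,"rz":0}
  ]
}}

```text
time: 34.95
tool_pos: [511.8, -25.7, 72.7]
tcp_rot: [-3.141, 0.363, 3.058]
contact_force: [0.2, 0.4, 0.4]
grip_width: 0.4
finger_force: 0.0
```

{"op": "carry_out", "data": {
  "plan": [
    {"tx":0.6,"ty":0,"tz":0,"rx":0,"ry":0,"rz":0},
    {"tx":0,"ty":0,"tz":0,"rx":0,"ry":0,"rz":0},
    {"tx":0,"ty":0,"tz":0,"rx":0,"ry":0,"rz":0}
  ]
}}

```text
time: 35.25
tool_pos: [512.4, -25.7, 72.7]
tcp_rot: [-3.141, 0.364, 3.058]
contact_force: [-0.4, 0.9, -0.2]
grip_width: 0.1
finger_force: 0.0
```

Still free; continuing in small steps.

{"op": "carry_out", "data": {
  "plan": [
    {"tx":0.7,"ty":0,"tz":0,"rx":0,"ry":0,"rz":0},
    {"tx":0,"ty":0,"tz":0,"rx":0,"ry":0,"rz":0},
    {"tx":0,"ty":0,"tz":0,"rx":0,"ry":0,"rz":0}
  ]
}}

```text
time: 35.55
tool_pos: [513.1, -25.7, 72.7]
tcp_rot: [-3.141, 0.364, 3.058]
contact_force: [0.7, 0.5, 0.3]
grip_width: 0.3
finger_force: 0.0
```

{"op": "carry_out", "data": {
  "plan": [
    {"tx":0.5,"ty":0,"tz":0,"rx":0,"ry":0,"rz":0},
    {"tx":0,"ty":0,"tz":0,"rx":0,"ry":0,"rz":0},
    {"tx":0,"ty":0,"tz":0,"rx":0,"ry":0,"rz":0}
  ]
}}

```text
time: 35.85
tool_pos: [513.6, -25.7, 72.7]
tcp_rot: [-3.141, 0.363, 3.059]
contact_force: [-0.3, 1.0, -0.4]
grip_width: 0.2
finger_force: 0.0
```

{"op": "carry_out", "data": {
  "plan": [
    {"tx":0.4,"ty":0,"tz":0,"rx":0,"ry":0,"rz":0},
    {"tx":0,"ty":0,"tz":0,"rx":0,"ry":0,"rz":0},
    {"tx":0,"ty":0,"tz":0,"rx":0,"ry":0,"rz":0}
  ]
}}

```text
time: 36.15
tool_pos: [514.0, -25.7, 72.7]
tcp_rot: [-3.141, 0.364, 3.059]
contact_force: [0.1, -0.5, 1.0]
grip_width: 0.4
finger_force: 0.0
```

{"op": "carry_out", "data": {
  "plan": [
    {"tx":0.5,"ty":0,"tz":0,"rx":0,"ry":0,"rz":0},
    {"tx":0,"ty":0,"tz":0,"rx":0,"ry":0,"rz":0},
    {"tx":0,"ty":0,"tz":0,"rx":0,"ry":0,"rz":0}
  ]
}}

```text
time: 36.45
tool_pos: [514.5, -25.7, 72.7]
tcp_rot: [-3.141, 0.364, 3.058]
contact_force: [0.7, 0.5, 0.6]
grip_width: 0.2
finger_force: 0.0
```

{"op": "carry_out", "data": {
  "plan": [
    {"tx":0.5,"ty":0,"tz":0,"rx":0,"ry":0,"rz":0},
    {"tx":0,"ty":0,"tz":0,"rx":0,"ry":0,"rz":0},
    {"tx":0,"ty":0,"tz":0,"rx":0,"ry":0,"rz":0}
  ]
}}

```text
time: 36.75
tool_pos: [514.9, -25.7, 72.7]
tcp_rot: [-3.141, 0.363, 3.059]
contact_force: [-0.4, -0.3, -0.3]
grip_width: 0.5
finger_force: 0.2
```

{"op": "carry_out", "data": {
  "plan": [
    {"tx":0.5,"ty":0,"tz":0,"rx":0,"ry":0,"rz":0},
    {"tx":0,"ty":0,"tz":0,"rx":0,"ry":0,"rz":0},
    {"tx":0,"ty":0,"tz":0,"rx":0,"ry":0,"rz":0}
  ]
}}

```text
time: 37.05
tool_pos: [515.2, -25.6, 72.6]
tcp_rot: [-3.141, 0.363, 3.058]
contact_force: [-2.0, 0.6, 0.2]
grip_width: 0.4
finger_force: 0.7
```

Front-rim contact is at TCP x≈514.9. This puts the knob centre at about z 82.1, so the rubber is squashed about 1.0 ± 0.6 mm. It bears already; I add about 0.2 rad to sit in the middle of the range.

{"op": "carry_out", "data": {
  "plan": [
    {"tx":-12,"ty":0,"tz":0,"rx":0,"ry":0,"rz":0},
    {"tx":0,"ty":0,"tz":25,"rx":0,"ry":0,"rz":0},
    {"tx":0,"ty":0,"tz":17,"rx":-0.0548,"ry":0.0045,"rz":0.0953},
    {"tx":15,"ty":-0.8,"tz":0,"rx":0,"ry":0,"rz":0},
    {"tx":11.7,"ty":-0.6,"tz":0,"rx":0,"ry":0,"rz":0},
    {"tx":0,"ty":0,"tz":0,"rx":0,"ry":0,"rz":0},
    {"tx":0,"ty":0,"tz":0,"rx":0,"ry":0,"rz":0},
    {"tx":0,"ty":0,"tz":0,"rx":0,"ry":0,"rz":0},
    {"tx":0,"ty":0,"tz":0,"rx":0,"ry":0,"rz":0}
  ],
  "gripper": 0.2
}}

```text
time: 37.95
tool_pos: [529.6, -27.0, 114.3]
tcp_rot: [-3.083, 0.359, -3.109]
contact_force: [-0.3, 0.1, 0.5]
grip_width: 67.5
finger_force: 0.0
```

{"op": "carry_out", "data": {
  "plan": [
    {"tx":5,"ty":-0.4,"tz":-13,"rx":0,"ry":0,"rz":0},
    {"tx":5,"ty":-0.4,"tz":-13,"rx":0,"ry":0,"rz":0},
    {"tx":4.5,"ty":-0.4,"tz":-12,"rx":0,"ry":0,"rz":0},
    {"tx":3.4,"ty":-0.2,"tz":-8,"rx":0,"ry":0,"rz":0},
    {"tx":0,"ty":0,"tz":0,"rx":0,"ry":0,"rz":0},
    {"tx":0,"ty":0,"tz":0,"rx":0,"ry":0,"rz":0}
  ]
}}

```text
time: 38.55
tool_pos: [548.0, -28.5, 68.6]
tcp_rot: [-3.083, 0.36, -3.109]
contact_force: [0.3, 0.7, 0.4]
grip_width: 73.5
finger_force: 0.0
```

```bash
python3 delta.py .11 9 10.5 15
```

```text
t 38.55 shift [-1.1  0.3  0.6] rot [ 0.0001 -0.0034  0.0012] q [-0.21  0.44  1.99  0.08  0.36 -1.87] ik [-0.21  0.44  1.99  0.08  0.35 -1.88] f [0.3 0.7 0.4]
```

{"op": "carry_out", "data": {
  "plan": [
    {"tx":0,"ty":0,"tz":0,"rx":0,"ry":0,"rz":0},
    {"tx":0,"ty":0,"tz":0,"rx":0,"ry":0,"rz":0},
    {"tx":0,"ty":0,"tz":0,"rx":0,"ry":0,"rz":0},
    {"tx":0,"ty":0,"tz":0,"rx":0,"ry":0,"rz":0},
    {"tx":0,"ty":0,"tz":0,"rx":0,"ry":0,"rz":0},
    {"tx":0,"ty":0,"tz":0,"rx":0,"ry":0,"rz":0}
  ],
  "gripper": 1
}}

```text
time: 39.15
tool_pos: [548.2, -28.6, 68.8]
tcp_rot: [-3.082, 0.361, -3.108]
contact_force: [-0.8, -2.1, 1.0]
grip_width: 33.0
finger_force: 30.0
```

{"op": "carry_out", "data": {
  "plan": [
    {"tx":0.15,"ty":0.24,"tz":-0.26,"rx":0.0523,"ry":-0.0043,"rz":-0.0909},
    {"tx":0.16,"ty":0.24,"tz":-0.25,"rx":0.0523,"ry":-0.0043,"rz":-0.0909},
    {"tx":0,"ty":0,"tz":0,"rx":0,"ry":0,"rz":0},
    {"tx":0,"ty":0,"tz":0,"rx":0,"ry":0,"rz":0}
  ]
}}

```text
time: 39.55
tool_pos: [548.5, -28.3, 68.4]
tcp_rot: [3.09, 0.361, 2.955]
contact_force: [-2.3, -2.1, 1.7]
grip_width: 33.3
finger_force: 30.0
```

{"op": "carry_out", "data": {
  "plan": [
    {"tx":0,"ty":0,"tz":0,"rx":0,"ry":0,"rz":0},
    {"tx":0,"ty":0,"tz":0,"rx":0,"ry":0,"rz":0},
    {"tx":0,"ty":0,"tz":0,"rx":0,"ry":0,"rz":0},
    {"tx":0,"ty":0,"tz":0,"rx":0,"ry":0,"rz":0},
    {"tx":-5.3,"ty":0.3,"tz":14,"rx":0,"ry":0,"rz":0},
    {"tx":-5.3,"ty":0.3,"tz":14,"rx":0,"ry":0,"rz":0},
    {"tx":-8,"ty":0.4,"tz":20,"rx":0,"ry":0,"rz":0},
    {"tx":-30,"ty":0,"tz":30,"rx":0,"ry":0,"rz":0},
    {"tx":-30,"ty":0,"tz":20,"rx":0,"ry":0,"rz":0},
    {"tx":0,"ty":0,"tz":0,"rx":0,"ry":0,"rz":0}
  ],
  "gripper": 0
}}

```text
time: 40.55
tool_pos: [468.1, -26.7, 168.3]
tcp_rot: [3.089, 0.363, 2.954]
contact_force: [-0.1, 0.0, 0.1]
grip_width: 91.6
finger_force: 0.0
```

Run:
```python
from h import *
o=bot.get_obs();print(o['time'],o['tool_pos'].round(1),o['contact_force'].round(1))
t=bot.capture('top');s=bot.capture('scene');w=bot.capture('wrist')
cv2.imwrite('pics/fin.png',np.hstack([cv2.resize(t[90:290,190:420],(400,348)),cv2.resize(w[:260],(400,348))])[:,:,::-1])
print('jar',blobs(t,(0,120,60),(9,255,255),(380,140,420,180),8))
```

```text
40.55 [468.1 -26.7 168.3] [-0.1  0.   0.1]
jar [([388, 156, 15, 15, 137], [395.8, 162.7])]
```

View pics/fin.png

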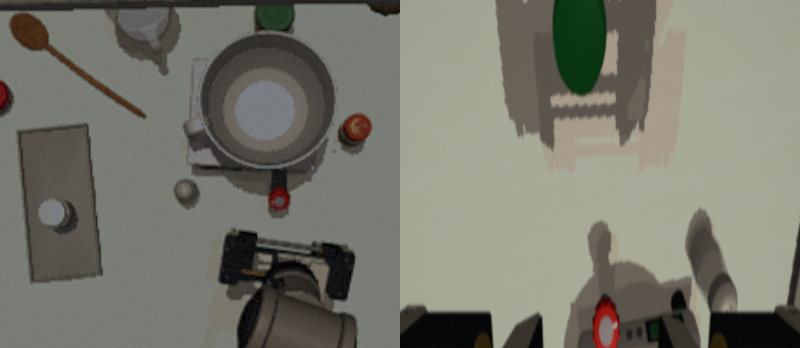

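The pot stands upright on the tray at (54,212). The salt (186,190), jar (357,129), bowl and scale are unmoved, and the gripper is clear of everything. Handing in.

```bash
python3 -c "
from plant import bot
print(bot.close_job())"
```

```text
the job is handed in; nothing more can be done
None
```

I moved the white pot upright onto the tray, turned the knob clockwise about 4.2 rad (rubber squashed an estimated 1.5 mm, not measured directly), let go of everything and handed the job in; no verdict came back.

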